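# Make up the pinning kit and the finishing kit

## Task

Make up two kits for the knife handles. On the green board, for pinning: the red-brown wooden block lying on the rectangular outline and the yellow-lidded jar of pins standing on the round one; on the orange board, for finishing: the pale wooden block lying on the rectangular outline and the blue oil bottle standing on the round one. Set each thing flat or upright inside its outline and let go; leave the white-lidded jar where it is.

Things in the scene. Friction and masses are not known exactly. Their poses are not given: they have to be found in the camera images.
- green_board: Flat green board fixed on the bench, 84 x 240 mm, top face 22 mm above the bench; no rim. Origin at the centre of its underside, y along its length, z up. Two grey outlines flush with its top: a rectangle 56 x 146 mm, long side along y, centred at x = 0, y = +42 mm; a disc of 76 mm diameter at x = 0, y = -77 mm. Its y axis points roughly towards the robot (within about 0.2 rad).
- orange_board: Flat orange board fixed on the bench, 84 x 240 mm, top face 22 mm above the bench; no rim. Origin at the centre of its underside, y along its length, z up. Two grey outlines flush with its top: a rectangle 54 x 136 mm, long side along y, centred at x = 0, y = +42 mm; a disc of 61 mm diameter at x = 0, y = -77 mm. Its y axis points roughly towards the robot (within about 0.2 rad).
- red_block_mid (a point): Red-brown hardwood block, 40 x 130 x 30 mm (x, y, z) as it lies on the bench. The point is its centre, half-way up; z up. y along its length.
- pale_block_mid (a point): Pale wooden block with a dark knot, 38 x 120 x 25 mm (x, y, z) as it lies on the bench. The point is its centre, half-way up; z up. y along its length.
- jar_pins_mid (a point): Round closed glass jar of brown pins with a yellow lid, 60 mm in diameter, 75 mm high, standing on the bench; sides straight from 8 to 64 mm up, the lid (56 mm) above that is fixed. The point is its centre, half-way up; z up. 
- oil_bottle_mid (a point): Blue plastic oil bottle with a white label and a narrow white spout, 45 mm in diameter, 120 mm high, standing on the bench; the straight body reaches to about 75 mm up. The point is its centre, half-way up; z up. 
- jar_filings_mid (a point): Round closed glass jar of brass filings with a white lid, 68 mm in diameter, 90 mm high, standing at the back of the bench; not wanted, to be left alone. The point is its centre, half-way up; z up. 
Mind the look-alikes: they are no part of the job. There is more than one size of the part that bears jar_pins_mid; the job needs the larger.

How it is judged:
At the end, for the whole second after the job is handed in: Each of the four things is released and at rest on its own outline: centre within 12 mm along each board axis, height within 6 mm, upright within 0.1 rad, blocks along the board within 0.2 rad (either way round); the white-lidded jar within 30 mm of its start (x of red_block_mid in the frame of green_board between -0.012 and 0.012 m and y of red_block_mid in the frame of green_board between 0.03 and 0.054 m and z of red_block_mid in the frame of green_board between 0.031 and 0.043 m and angle between each of red_block_mid, jar_pins_mid, pale_block_mid, oil_bottle_mid's own z axis and vertical below 0.1 rad and angle between the y axis of red_block_mid and the y axis of green_board, either way round below 0.2 rad and contact force between each of red_block, jar_pins, pale_block, oil_bottle and the fingers below 0.05 N and linear speed of each of red_block, jar_pins, pale_block, oil_bottle below 0.02 m/s and angular speed of each of red_block, jar_pins, pale_block, oil_bottle below 0.2 rad/s and x of jar_pins_mid in the frame of green_board between -0.012 and 0.012 m and y of jar_pins_mid in the frame of green_board between -0.089 and -0.065 m and z of jar_pins_mid in the frame of green_board between 0.0535 and 0.0655 m and x of pale_block_mid in the frame of orange_board between -0.012 and 0.012 m and y of pale_block_mid in the frame of orange_board between 0.03 and 0.054 m and z of pale_block_mid in the frame of orange_board between 0.0285 and 0.0405 m and angle between the y axis of pale_block_mid and the y axis of orange_board, either way round below 0.2 rad and x of oil_bottle_mid in the frame of orange_board between -0.012 and 0.012 m and y of oil_bottle_mid in the frame of orange_board between -0.089 and -0.065 m and z of oil_bottle_mid in the frame of orange_board between 0.076 and 0.088 m and distance of jar_filings_mid from where it was at the start of the episode below 0.03 m); the robot touches nothing.
It fails at once if the white-lidded jar is moved by more than 30 mm (distance of jar_filings_mid from where it was at the start of the episode above 0.03 m).
It also fails if it takes over 112 s, if anything falls off the work surface, if the arm or the gripper's body presses on something with over 40 N, if the wrist force passes 120 N, or if a joint passes its speed limit or range.

## Robot

A 7-joint arm with a two-finger parallel gripper is mounted at the origin on a cart in front of the work surface, level with it; the furniture and walls round the work are solid. World frame = base frame: x ahead of the robot, y to its left, z up, the work surface at z = 0. Lengths are in m, angles in rad, forces in N, time in s.
With the tool pointing down it reaches from about 0.425 to 0.825 m from the base axis. Payload 3.6 kg.
Tool frame: the origin (TCP) lies at the very end of the fingers, on their centre line; the grasp point (between the pads) lies 19 mm behind it; x points along the fingers, y is the direction in which the jaws open and shut, and the axes are right-handed (so a half turn about x gives the same grasp; the last joint's range is limited). The gripper opens to 85 mm and grips with 20 to 120 N. Pads are 22 mm wide; open, the fingers measure 114 mm over their backs; the gripper's body (76 mm by 85 mm) begins 54 mm behind the grasp point. The pads swing forward as they close: fully open they stand 13 mm farther back than shut.
Start: joints at [1.123, 0.615, -0.013, 1.423, 0.008, 1.103, -0.04], TCP at [0.266, -0.593, 0.192] pointing down, gripper open.
Joint ranges: [-3.12, 3.12], [-0.3, 2.06], [-1.34, 1.32], [0.26, 2.42], [-1.36, 4.5], [0.01, 1.98], [-2.84, 2.84]. Speed limits (rad/s): [2.79, 2.79, 3.14, 3.14, 3.14, 3.14, 3.14].

## Interface

Orientations are given as a unit quaternion [w, x, y, z].
In Python, from cell import get_state, grab_frame, close_job gives the robot as it stands.
- The arm moves only by the tool carry_out, never from a script. Its argument "deltas" is a list of rows, each a list of 5 numbers: the shift along the tool's x, y, z in mm, then the turn about the tool's x in rad, then the closure, from 0 (fully open) to 1 (shut). In form: [[tx, ty, tz, roll, grip], ...]. A call has 1 to 20 rows; each row shifts and turns the commanded pose from where the row before left it, along the tool's axes as they then stand; what a row does not reach is not made up. A row lasts 1/10 s, in which the tool goes at most 50 mm and 8.59 degrees, less where a joint would pass 70% of its speed; a pose out of reach is approached as far as the arm can. A call is refused whole if a number of a shift passes 50 or a number of a turn 0.15, either way. A call with a gripper value outside its range is refused whole. The fingers move at their own pace and stop on an object; "force" is the grip in N (left out, the last holds). Time passes only in rows, so rows that do not move let the fingers close. It gives the time, the measured TCP pose, the force and the opening at its end, in the units of the state.
- get_state(): the state, without advancing time (a new reading comes with each control period).
- grab_frame(name): name is "scene" or "side" or "wrist"; returns a dict with "img" (384x512x3 uint8, blue, green, red), "z_map" (384x512 float32, m along the optical axis (not along the pixel's ray), 0 where there is no reading), "intrinsics" (3x3 intrinsics, pixels), "world_to_cam" (4x4, takes a point from world to camera coordinates); the wrist camera has in their place "hand_eye" (4x4, takes a point from camera to tool coordinates, whose origin is the TCP and whose axes are the tool frame's). Camera axes: x right, y down, z forward; pixel columns grow to the right and rows downward; lengths in m; the calibration is good to about 2 mm. A picture is of the moment at which its call begins: read the wrist's pose just before it.
- close_job(): hands the job in, once; it reports no verdict.
The state is a dict: "time": time; "joint_pos": joint angles; "qvel": joint speeds; "joint_torque": joint torques, N m; "eef_pos": TCP position; "orientation": TCP orientation; "ft_force": force on the tool from outside, world axes, zero at the start; "wrist_torque": the same for the moment, N m; "width": finger opening in m.
Only numpy, scipy, OpenCV 4.12 (cv2) and the standard library are available. Lean on these libraries where they do the work, as an engineer would, in place of code of your own. Each camera call takes 0.05 s, during which the arm holds its last target.

## Working session

There is one attempt and no reset: what is moved stays moved. The work goes in short steps, Python scripts to look and compute and a tool call to move; the robot and the scene stay as the last step left them, time stands still between calls to the robot, and variables do not carry over. Pictures are saved under pics/ and viewed, and the job is handed in when it is done.

Besides the shell and the picture viewer there is one more tool, called after "Emit:" by a JSON object that holds its "api" and its "payload". carry_out: Moves the arm, as the interface text tells. Its arguments: {"type":"object","properties":{"deltas":{"type":"array","items":{"type":"array","items":{"type":"number"}}},"force":{"type":"number"}},"required":["deltas"]}

```bash
ls; mkdir -p pics; python3 - <<'E'
from cell import *
import cv2,json
print(get_state())
for n in("scene","side","wrist"):
    f=grab_frame(n); cv2.imwrite(f"pics/a_{n}.png",f["img"])
    print(n,f["intrinsics"].tolist(),(f.get("world_to_cam") if "world_to_cam" in f else f["hand_eye"]).round(4).tolist())
E
```

```text
pics
{'time': 0.0, 'joint_pos': array([ 1.12349059,  0.6159391 , -0.01262852,  1.42491162,  0.00812223,
        1.10338021, -0.0404445 ]), 'qvel': array([ 0.00012315, -0.00060391,  0.00027043,  0.00055306, -0.00050646,
        0.00038408,  0.00058492]), 'joint_torque': array([ 6.46711469e-04, -4.69214487e+01,  2.59647528e-01, -1.71035188e+01,
        1.00750799e-02,  9.71024710e-03, -2.82997740e-05]), 'eef_pos': array([ 0.2651755 , -0.5924998 ,  0.19072112]), 'orientation': array([-0.14680562, -0.69130066, -0.14858725,  0.69171768]), 'ft_force': array([-0.57356682,  0.2181677 , -0.04665063]), 'wrist_torque': array([-0.00400864,  0.0157076 , -0.01443545]), 'width': 0.08501975133098574}
scene [[430.2671208567682, 0.0, 256.78726342209984], [0.0, 430.2671208567682, 190.82029951735484], [0.0, 0.0, 1.0]] [[0.901, -0.4335, -0.0148, -0.5123], [-0.3431, -0.6915, -0.6357, 0.2384], [0.2654, 0.5779, -0.7718, 0.8834], [0.0, 0.0, 0.0, 1.0]]
side [[366.961874252806, 0.0, 251.54944488538422], [0.0, 366.961874252806, 188.46057048021905], [0.0, 0.0, 1.0]] [[-0.997, -0.0755, 0.0151, 0.561], [-0.0436, 0.3925, -0.9187, 0.0891], [0.0634, -0.9167, -0.3946, 1.0969], [0.0, 0.0, 0.0, 1.0]]
wrist [[265.5079289105312, 0.0, 251.89472925569834], [0.0, 265.5079289105312, 192.01329183456787], [0.0, 0.0, 1.0]] [[0.0003, -0.2899, 0.9571, -0.1828], [1.0, 0.0, -0.0002, 0.0009], [0.0, 0.9571, 0.2899, -0.0751], [0.0, 0.0, 0.0, 1.0]]
```

View pics/a_scene.png

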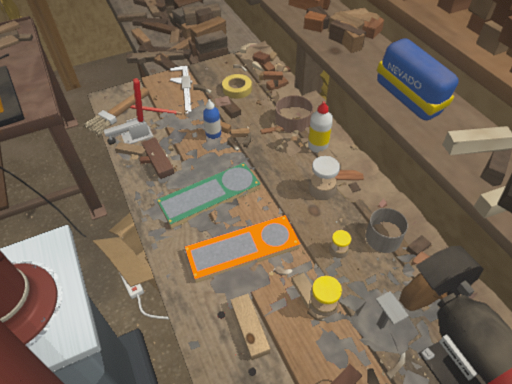

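View pics/a_side.png

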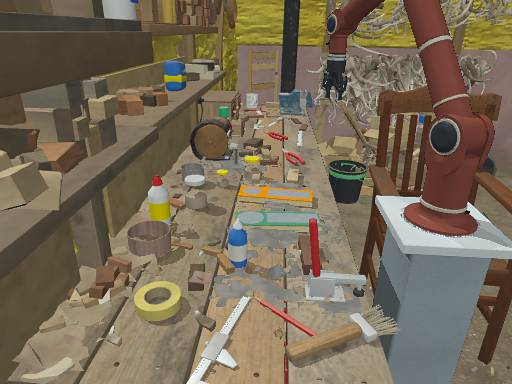

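View pics/a_wrist.png

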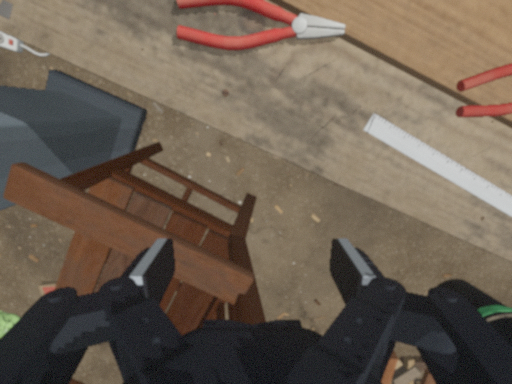

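The scene view shows the green board (~210,192), the orange board (~243,247), the pale block (250,325), the red block (157,157), the large yellow-lidded jar (326,292), a smaller yellow one (341,240), the blue bottle (212,120) and the white-lidded jar (325,172). Next I measure them from depth.

```bash
cat > h.py <<'E'
import numpy as np,cv2
from cell import *
from scipy.spatial.transform import Rotation as R
def cloud(f,T=None):
    z=f["z_map"];K=f["intrinsics"];v,u=np.indices(z.shape)
    P=np.stack([(u-K[0,2])/K[0,0]*z,(v-K[1,2])/K[1,1]*z,z,np.ones_like(z)],-1)
    M=np.linalg.inv(f["world_to_cam"]) if T is None else T
    W=(P@M.T)[...,:3]; W[z==0]=np.nan
    return W
def ortho(W,img,x0,x1,y0,y1,res=0.00125):
    # image: up = +x, left = +y
    H=int((x1-x0)/res);Wd=int((y1-y0)/res);o=np.zeros((H,Wd,3),np.uint8)
    p=W.reshape(-1,3);c=img.reshape(-1,3);ok=np.isfinite(p[:,2]);p=p[ok];c=c[ok]
    s=np.argsort(p[:,2]);p=p[s];c=c[s]
    r=((x1-p[:,0])/res).astype(int);q=((y1-p[:,1])/res).astype(int)
    k=(r>=0)&(r<H)&(q>=0)&(q<Wd);o[r[k],q[k]]=c[k];return cv2.dilate(o,np.ones((2,2)))
E
python3 - <<'E'
from h import *
f=grab_frame("scene");W=cloud(f);np.savez("s.npz",W=W,img=f["img"])
for n,(u,v) in dict(green=(168,208),orange=(205,262),pale=(245,315),red=(157,157),jar=(326,288),small=(341,238),bottle=(212,125),white=(325,166),glue=(320,130),bench=(235,280)).items():
    print(n,np.round(W[v,u],4),np.hypot(*W[v,u,:2]).round(3))
hsv=cv2.cvtColor(f["img"],cv2.COLOR_BGR2HSV)
def seg(n,box,zr,hr=None,smin=0):
    u0,v0,u1,v1=box;m=np.zeros(W.shape[:2],bool);m[v0:v1,u0:u1]=1
    m&=(W[...,2]>zr[0])&(W[...,2]<zr[1])
    if hr: m&=(hsv[...,0]>=hr[0])&(hsv[...,0]<=hr[1])&(hsv[...,1]>=smin)
    p=W[m];r=cv2.minAreaRect((p[:,:2]*1000).astype(np.float32))
    c,ci=cv2.minEnclosingCircle((p[:,:2]*1000).astype(np.float32))
    print(n,len(p),"rect",np.round(r[0],1),np.round(r[1],1),round(r[2],1),"circ",np.round(c,1),round(ci,1),"z",np.percentile(p[:,2],[5,50,95]).round(4))
seg("green",(150,155,268,225),(.016,.03))
seg("orange",(175,210,305,282),(.016,.03))
seg("pale",(225,285,275,360),(.018,.04))
seg("red",(135,130,180,182),(.022,.045))
seg("jarlid",(305,270,348,320),(.068,.09))
seg("small",(328,226,355,260),(.03,.09))
seg("bottle",(195,90,228,145),(.03,.078))
seg("bottletop",(195,90,228,145),(.1,.13))
seg("white",(305,150,345,190),(.083,.1))
E
```

```text
green [0.3755 0.0796 0.0222] 0.384
orange [ 0.4008 -0.0948  0.023 ] 0.412
pale [ 0.4272 -0.242   0.0286] 0.491
red [0.4011 0.2421 0.0318] 0.468
jar [ 0.5805 -0.2806  0.0771] 0.645
small [ 0.6786 -0.1861  0.0533] 0.704
bottle [0.5663 0.2691 0.0529] 0.627
white [ 0.7363 -0.0197  0.0895] 0.737
glue [0.7942 0.0976 0.082 ] 0.8
bench [ 0.443  -0.156   0.0114] 0.47
green 3118 rect [476.6 100.6] [217.5 308. ] 62.3 circ [473.2  94.3] 183.2 z [0.0178 0.0234 0.0263]
orange 4097 rect [479.4 -77.9] [180.9 297. ] 61.9 circ [478.3 -79.6] 171.9 z [0.0191 0.0233 0.0258]
pale 1239 rect [ 443.3 -253.9] [132.5  67.8] 85.0 circ [ 443.8 -255.5] 72.2 z [0.0233 0.0263 0.0286]
red 654 rect [393.3 275.9] [ 60.7 181.4] 7.4 circ [397.3 276.4] 91.3 z [0.0245 0.0311 0.0335]
jarlid 665 rect [ 581.3 -280.6] [55.3 55.8] 77.2 circ [ 582.2 -281.2] 29.0 z [0.0726 0.0762 0.0783]
small 287 rect [ 678.9 -185. ] [40.2 38.3] 54.5 circ [ 678.6 -184.5] 21.5 z [0.0401 0.0543 0.0568]
bottle 221 rect [568.9 277.1] [24.  43.9] 75.2 circ [571.4 286.7] 22.1 z [0.0321 0.0551 0.0754]
bottletop 57 rect [572.8 284.5] [20.9 15.9] 3.7 circ [572.8 286.3] 10.8 z [0.1022 0.1102 0.1195]
white 481 rect [738.4 -18.5] [63.2 62.5] 9.6 circ [737.7 -17.4] 33.7 z [0.0858 0.0912 0.0933]
```

```bash
python3 - <<'E'
from h import *
d=np.load("s.npz");W=d["W"];img=d["img"];hsv=cv2.cvtColor(img,cv2.COLOR_BGR2HSV)
big=ortho(W,img,.3,.85,-.4,.4,.002);cv2.imwrite("pics/ortho.png",cv2.resize(big,None,fx=2,fy=2,interpolation=cv2.INTER_NEAREST))
def fit(n,m,close=9):
    m=cv2.morphologyEx(m.astype(np.uint8),cv2.MORPH_OPEN,np.ones((2,2)))
    k,l,s,c=cv2.connectedComponentsWithStats(cv2.morphologyEx(m,cv2.MORPH_CLOSE,np.ones((close,close))))
    i=1+np.argmax(s[1:,4]);mm=(l==i)
    p=W[mm&np.isfinite(W[...,2])];p=p[(p[:,2]>.017)&(p[:,2]<.04)]
    r=cv2.minAreaRect((p[:,:2]*1000).astype(np.float32))
    q=p[:,:2]-p[:,:2].mean(0);w,v=np.linalg.eigh(q.T@q)
    print(n,s[i],len(p),"rect",np.round(r,1) if 0 else (np.round(r[0],1),np.round(r[1],1),round(r[2],1)),"mean",p.mean(0).round(4),"dir",v[:,1].round(3))
h,s,v=[hsv[...,i].astype(int) for i in range(3)]
def box(a,b,c,e):
    m=np.zeros(h.shape,bool);m[b:e,a:c]=1;return m
print("g",hsv[213,165],"o",hsv[268,195],"p",hsv[315,245],"r",hsv[157,157], hsv[150,150],"gr",hsv[195,205])
fit("orange",box(170,205,310,285)&(h>=5)&(h<=18)&(s>180))
fit("green",box(150,155,270,230)&(h>=60)&(h<=90)&(s>90))
grey=(s<40)
fit("ogrey rect",box(192,230,257,272)&(W[...,2]>.016)&grey,1)
fit("ogrey disc",box(257,220,292,250)&(W[...,2]>.016)&grey,1)
fit("ggrey rect",box(165,170,222,218)&(W[...,2]>.016)&grey,1)
fit("ggrey disc",box(220,165,255,194)&(W[...,2]>.016)&grey,1)
fit("pale",box(228,288,275,360)&(W[...,2]>.02),3)
fit("red",box(135,133,182,182)&(W[...,2]>.022),3)
E
```

```text
g [ 73 113 144] o [ 16 238 244] p [ 18  91 190] r [ 10  93 121] [  9  91 112] gr [100  10 156]
orange [ 187  216  114   64 1639] 1543 rect (array([490.2, -92.5]), array([ 81.6, 238.5]), 85.3) mean [ 0.4951 -0.0972  0.023 ] dir [-0.997  0.077]
green [161 173  81  51 644] 618 rect (array([455.4,  80.4]), array([184.9,  81.1]), 4.4) mean [0.4608 0.0739 0.0228] dir [-0.997 -0.079]
ogrey rect [ 193  234   65   37 1230] 1227 rect (array([448.9, -89.8]), array([ 51.9, 133.8]), 85.4) mean [ 0.4479 -0.0902  0.0237] dir [-0.996  0.087]
ogrey disc [263 225  26  21 439] 438 rect (array([ 567. , -100.5]), array([56. , 55.9]), 63.8) mean [ 0.5668 -0.101   0.0237] dir [-0.987  0.163]
ggrey rect [ 166  180   57   39 1065] 1059 rect (array([440.5,  77.7]), array([145.3,  58.6]), 4.0) mean [0.4392 0.0773 0.0236] dir [-0.995 -0.101]
ggrey disc [223 169  30  23 545] 542 rect (array([557.6,  86.8]), array([73.4, 73.9]), 54.6) mean [0.5582 0.0861 0.0237] dir [0.639 0.769]
pale [ 232  295   39   63 1217] 1168 rect (array([ 428.2, -259.9]), array([117.8,  37.2]), 85.1) mean [ 0.4278 -0.2638  0.0262] dir [0.088 0.996]
red [143 138  32  38 610] 589 rect (array([404.4, 251.7]), array([ 42.6, 129.6]), 3.3) mean [0.4034 0.2438 0.0306] dir [-0.061  0.998]
```

View pics/ortho.png

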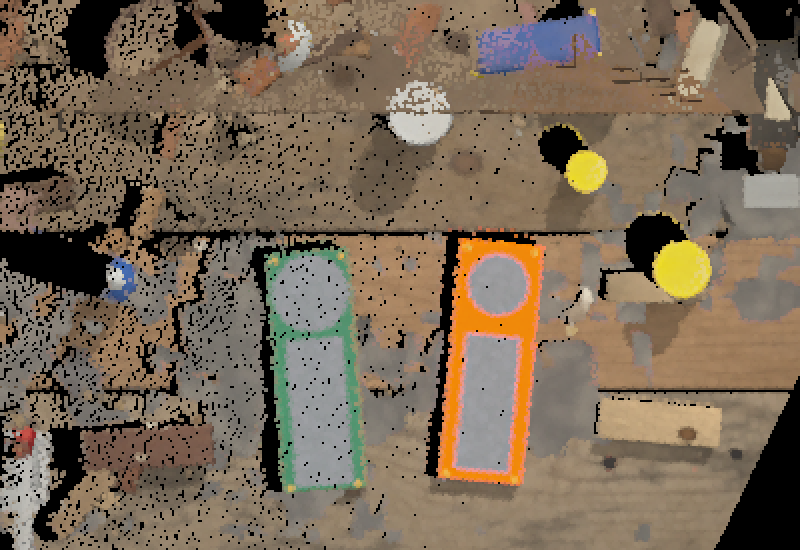

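```bash
cat >> h.py <<'E'
def pose():
    s=get_state();q=s["orientation"];return np.array(s["eef_pos"]),R.from_quat([q[1],q[2],q[3],q[0]]).as_matrix(),s
def go(xy,z,jaw=None):
    """print needed deltas: translation in current tool axes (mm), roll (rad) to bring tool y to the line at angle jaw (deg)"""
    p,M,s=pose();d=M.T@(np.array([*xy,z])-p)*1000
    yaw=np.degrees(np.arctan2(M[1,1],M[0,1]))
    print("t",round(s["time"],2),"tcp",p.round(4),"tool x",M[:,0].round(3),"jaw yaw",yaw.round(2),"w",round(s["width"],4),"F",s["ft_force"].round(1),"q",s["joint_pos"].round(2))
    r=0
    if jaw is not None:
        dy=(jaw-yaw+90)%180-90; r=-np.radians(dy); r2=r-np.sign(r)*np.pi
        print("roll",r.round(3),"or",r2.round(3))
        a=r;Rx=R.from_euler('x',a).as_matrix();print("after roll: deltas",(Rx.T@d).round(1),"  after alt:",(Rx.T@d*[1,-1,-1]).round(1))
    print("before roll deltas",d.round(1))
E
python3 - <<'E'
from h import *
go((.428,-.260),.15,175-180)
d=np.load("s.npz");W=d["W"]
def near(n,c,dirv,off):
    p=W[np.isfinite(W[...,2])].reshape(-1,3)
    e=np.array(dirv)/np.linalg.norm(dirv);f=np.array([-e[1],e[0]])
    for sgn in(1,-1):
        q=p[:,:2]-np.array(c);a=q@e*sgn;b=q@f
        k=(a>off)&(a<.062)&(abs(b)<.015);print(n,sgn,k.sum(),p[k,2].max().round(3) if k.any() else None)
near("pale",(.428,-.26),(.996,-.088),.026)
near("red",(.4045,.251),(.998,.061),.026)
for a in (0,30,60,90,120,150):near("jar%d"%a,(.5815,-.281),(np.cos(np.radians(a)),np.sin(np.radians(a))),.036)
for a in (0,30,60,90,120,150):near("bot%d"%a,(.572,.286),(np.cos(np.radians(a)),np.sin(np.radians(a))),.03)
E
```

```text
t 0.2 tcp [ 0.2653 -0.5928  0.1912] tool x [-0.001  0.001 -1.   ] jaw yaw -65.89 w 0.0855 F [-0.1  0.   0.9] q [ 1.12  0.62 -0.01  1.42  0.01  1.1  -0.04]
roll -1.063 or 2.079
after roll: deltas [  41.6  133.1 -345.6]   after alt: [  41.6 -133.1  345.6]
before roll deltas [  41.6 -237.2 -284.4]
pale 1 268 0.007
pale -1 277 0.006
red 1 102 0.008
red -1 125 0.015
jar0 1 110 0.019
jar0 -1 194 0.019
jar30 1 5 0.003
jar30 -1 212 0.018
jar60 1 2 0.005
jar60 -1 203 0.019
jar90 1 78 0.024
jar90 -1 227 0.019
jar120 1 207 0.026
jar120 -1 174 0.017
jar150 1 201 0.023
jar150 -1 225 0.02
bot0 1 93 0.024
bot0 -1 87 0.005
bot30 1 26 0.024
bot30 -1 91 0.009
bot60 1 1 0.004
bot60 -1 100 0.009
bot90 1 8 0.008
bot90 -1 86 0.009
bot120 1 74 0.008
bot120 -1 64 0.029
bot150 1 82 0.007
bot150 -1 105 0.023
```

Emit:
{"api": "carry_out", "payload": {"deltas": [[0,0,0,-0.133,0],[0,0,0,-0.133,0],[0,0,0,-0.133,0],[0,0,0,-0.133,0],[0,0,0,-0.133,0],[0,0,0,-0.133,0],[0,0,0,-0.133,0],[0,0,0,-0.132,0],[0,11,-29,0,0],[0,11,-29,0,0],[0,11,-29,0,0],[0,11,-29,0,0],[0,11,-29,0,0],[0,11,-29,0,0],[0,11,-29,0,0],[0,11,-29,0,0],[0,11,-29,0,0],[0,11,-29,0,0],[0,11,-29,0,0],[0,12,-26,0,0]], "force": 50}}

```text
time: 2.2
eef_pos: [0.4282, -0.2596, 0.1919]
orientation: [-0.478, -0.521, -0.478, 0.521]
ft_force: [1.1, -0.4, -0.9]
width: 0.0853
```

```bash
cat > look.py <<'E'
import sys
from h import *
p,M,s=pose();f=grab_frame("wrist");T=np.eye(4);T[:3,:3]=M;T[:3,3]=p
W=cloud(f,T@f["hand_eye"]);np.savez("w.npz",W=W,img=f["img"]);cv2.imwrite("pics/%s.png"%sys.argv[1],f["img"])
E
python3 look.py w1; python3 - <<'E'
from h import *
go((.428,-.260),.004,-5)
d=np.load("w.npz");W=d["W"]
m=(W[...,2]>.018)&(W[...,2]<.032)&(abs(W[...,0]-.428)<.045)&(abs(W[...,1]+.26)<.08)
p=W[m];print(len(p));print(cv2.minAreaRect((p[:,:2]*1000).astype(np.float32)),np.median(p[:,2]))
E
```

```text
t 2.25 tcp [ 0.4317 -0.2536  0.1923] tool x [ 0.003  0.004 -1.   ] jaw yaw -4.47 w 0.0852 F [1.7 3.4 1.3] q [ 0.75  0.4  -0.36  1.84  0.17  0.93  0.23]
roll 0.009 or -3.132
after roll: deltas [188.3  -3.7   7.5]   after alt: [188.3   3.7  -7.5]
before roll deltas [188.3  -3.7   7.5]
2510
((430.05810546875, -258.69793701171875), (120.1357421875, 37.762664794921875), 85.58309173583984) 0.025966423416422246
```

View pics/w1.png

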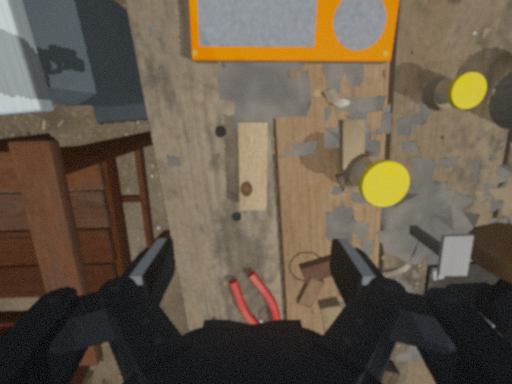

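The wrist view shows the pale block at (253,165), the orange board at the top and the large jar at (384,184). The arm was still settling, so I let it settle and look again.

Emit:
{"api": "carry_out", "payload": {"deltas": [[0,0,0,0,0],[0,0,0,0,0],[0,0,0,0,0],[0,0,0,0,0]]}}

```text
time: 2.65
eef_pos: [0.4272, -0.2625, 0.1918]
orientation: [-0.477, -0.522, -0.477, 0.522]
ft_force: [-0.7, -0.8, -0.5]
width: 0.0855
```

```bash
cat > pale.py <<'E'
from h import *
d=np.load("w.npz");W=d["W"]
m=(W[...,2]>.018)&(W[...,2]<.032)&(abs(W[...,0]-.428)<.045)&(abs(W[...,1]+.26)<.08)
p=W[m];print(len(p));print(cv2.minAreaRect((p[:,:2]*1000).astype(np.float32)),np.median(p[:,2]))
go((.429,-.260),.004,-5)
E
python3 look.py w2; python3 pale.py; python3 - <<'E'
from h import *
d=np.load("w.npz");W=d["W"]
m=(W[...,2]>.068)&(W[...,2]<.085)&(abs(W[...,0]-.58)<.06)&(abs(W[...,1]+.28)<.06)
p=W[m];print("jar",cv2.minEnclosingCircle((p[:,:2]*1000).astype(np.float32)),np.median(p[:,2]))
E
```

```text
2519
((430.1449279785156, -258.9821472167969), (119.65519714355469, 38.04623031616211), 85.17427825927734) 0.025972930385219195
t 2.7 tcp [ 0.4273 -0.2622  0.1918] tool x [-0. -0. -1.] jaw yaw -5.11 w 0.0853 F [-0.4  0.  -0. ] q [ 0.76  0.41 -0.35  1.84  0.17  0.93  0.24]
roll -0.002 or 3.14
after roll: deltas [187.8   1.5  -2.4]   after alt: [187.8  -1.5   2.4]
before roll deltas [187.8   1.5  -2.4]
jar ((583.56787109375, -280.6703796386719), 28.1986141204834) 0.07592953702249317
```

Emit:
{"api": "carry_out", "payload": {"deltas": [[0,2.5,-3,0,0],[20,0,0,0,0],[30,0,0,0,0],[30,0,0,0,0],[30,0,0,0,0],[30,0,0,0,0],[20,0,0,0,0],[15,0,0,0,0],[12,0,0,0,0],[0,0,0,0,0],[0,0,0,0,0],[0,0,0,0,1],[0,0,0,0,1],[0,0,0,0,1],[0,0,0,0,1],[0,0,0,0,1],[0,0,0,0,1],[0,0,0,0,1],[0,0,0,0,1],[0,0,0,0,1]]}}

```text
time: 4.7
eef_pos: [0.4307, -0.2583, 0.0049]
orientation: [0.478, 0.521, 0.478, -0.521]
ft_force: [0.2, 0.3, -0.3]
width: -0.0001
```

```bash
python3 - <<'E'
from h import *
go((.4485,-.090),.180,-95)
E
```

```text
t 4.7 tcp [ 0.4307 -0.2583  0.0049] tool x [-0.  0. -1.] jaw yaw -4.98 w -0.0001 F [ 0.2  0.3 -0.3] q [ 0.65  0.68 -0.23  2.02  0.33  0.47  0.09]
roll -1.57 or 1.571
after roll: deltas [-175.1  169.2    3. ]   after alt: [-175.1 -169.2   -3. ]
before roll deltas [-175.1    3.1 -169.2]
```

```bash
python3 - <<'E'
from h import *
f=grab_frame("scene");cv2.imwrite("pics/b1.png",cv2.resize(f["img"][230:384,150:400],None,fx=3,fy=3))
f=grab_frame("wrist");cv2.imwrite("pics/b1w.png",f["img"])
E
```

```text
(no output)
```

View pics/b1.png

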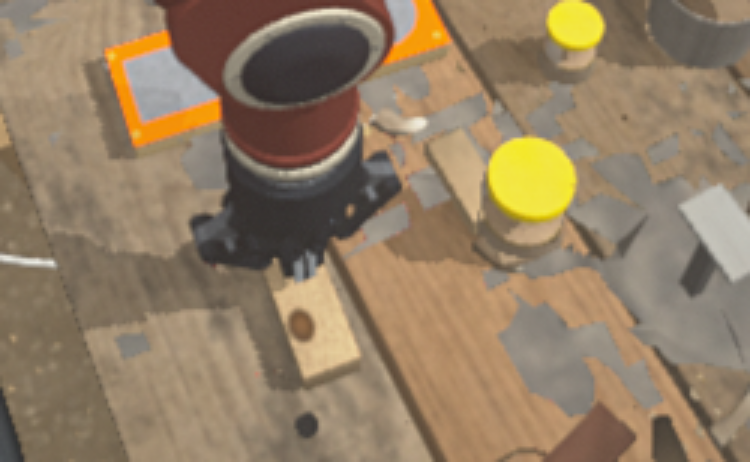

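View pics/b1w.png

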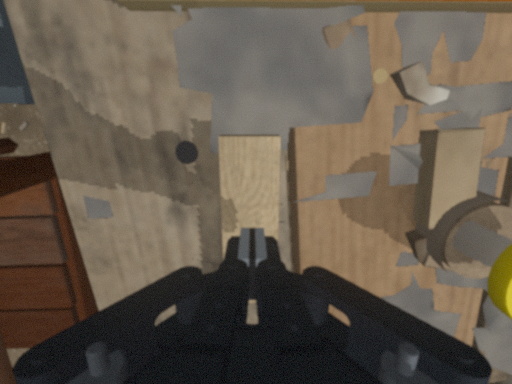

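```bash
python3 look.py w3; python3 - <<'E'
from h import *
d=np.load("w.npz");W=d["W"]
for u,v in((245,245),(262,245),(252,235),(245,262),(250,200),(250,150),(225,245),(276,245),(150,100)): print(u,v,W[v,u].round(4))
f=grab_frame("scene");S=cloud(f)
for u,v in((247,318),(250,321),(253,319),(255,316),(252,325),(262,345),(248,312)):print(u,v,S[v,u].round(4),f["img"][v,u])
E
```

```text
245 245 [ 0.4298 -0.2472  0.0704]
262 245 [ 0.4381 -0.2479  0.0704]
252 235 [ 0.4332 -0.2484  0.0576]
245 262 [ 0.4299 -0.2497  0.0818]
250 200 [ 0.4327 -0.2393  0.0252]
250 150 [ 0.4356 -0.2071  0.0265]
225 245 [ 0.413  -0.2696  0.026 ]
276 245 [ 0.4454 -0.2529  0.0624]
150 100 [ 0.3717 -0.1717  0.0007]
247 318 [ 0.4227 -0.264   0.0656] [71 73 74]
250 321 [ 0.4263 -0.2688  0.0583] [147 145 141]
253 319 [ 0.4321 -0.2697  0.0633] [133 132 129]
255 316 [ 0.4382 -0.2656  0.062 ] [99 99 97]
252 325 [ 0.431  -0.2659  0.0281] [147 196 224]
262 345 [ 0.4315 -0.3082  0.0268] [152 203 227]
248 312 [ 0.4214 -0.2747  0.115 ] [55 56 60]
```

The fingers shut above the block, untouched. In both cameras the fingertips are at z≈0.052 while the reported TCP is at 0.005. I'll raise the arm and measure the gripper in tool coordinates before trusting either.

Emit:
{"api": "carry_out", "payload": {"deltas": [[-20,0,0,0,1],[-30,0,0,0,1],[-30,0,0,0,1],[-20,0,0,0,1],[0,0,0,0,1],[0,0,0,0,1],[0,0,0,0,1]]}}

```text
time: 5.6
eef_pos: [0.4298, -0.258, 0.1039]
orientation: [-0.477, -0.521, -0.479, 0.522]
ft_force: [-0.2, 0.1, 0.3]
width: -0.0
```

```bash
cat > grip.py <<'E'
from h import *
import sys
p,M,s=pose();print(p.round(4),s["width"])
f=grab_frame("wrist");C=cloud(f,f["hand_eye"])*1000 # tool coords mm
ff=grab_frame("scene");S=((cloud(ff)-p)@M)*1000
gg=grab_frame("side");G=((cloud(gg)-p)@M)*1000
for n,A in(("wrist",C),("scene",S),("side",G)):
    k=np.isfinite(A[...,0])&(abs(A[...,1])<65)&(abs(A[...,2])<50)&(A[...,0]<40)&(A[...,0]>-130)
    q=A[k];print(n,len(q))
    for a in range(-130,45,10):
        r=q[(q[:,0]>=a)&(q[:,0]<a+10)]
        if len(r): print(a,len(r),"y",np.percentile(r[:,1],[2,50,98]).round(0),"z",np.percentile(r[:,2],[2,50,98]).round(0))
cv2.imwrite("pics/%s_s.png"%sys.argv[1],ff["img"]);cv2.imwrite("pics/%s_d.png"%sys.argv[1],gg["img"])
E
python3 grip.py g1
```

```text
[ 0.4298 -0.258   0.1039] -1.1037518260858062e-06
wrist 32951
-130 12458 y [-56.   2.  59.] z [-17. -11.  -3.]
-120 8432 y [-50.   1.  52.] z [-17. -11.   7.]
-110 4045 y [-43.   5.  46.] z [-17. -11.   8.]
-100 4697 y [-35.   4.  38.] z [-13. -10.   9.]
-90 1535 y [-28.   3.  30.] z [-13. -11.   9.]
-80 685 y [-9.  2. 12.] z [-11.  -8.  11.]
-70 527 y [-12.   1.  14.] z [-11.  -7.  -6.]
-60 418 y [-12.   2.  14.] z [-11.  -7.  -6.]
-50 154 y [-11.   1.  13.] z [-11. -10.  -6.]
scene 916
-130 201 y [-59.  -7.  57.] z [ 3. 12. 18.]
-120 185 y [-52.   4.  50.] z [ 0. 12. 18.]
-110 110 y [-44.   3.  42.] z [-7. 12. 18.]
-100 198 y [-35. -17.  34.] z [-7.  8. 14.]
-90 76 y [-31.   1.  25.] z [-3. 12. 14.]
-80 33 y [-14.  -0.   4.] z [ 0. 10. 12.]
-70 51 y [-15.  -3.  13.] z [ 4.  8. 12.]
-60 41 y [-14.  -2.  12.] z [ 1. 10. 12.]
-50 21 y [-12.  -5.  10.] z [ 6. 10. 12.]
side 387
-130 90 y [-57.   1.  59.] z [-19. -11.  -1.]
-120 63 y [-51.  -3.  54.] z [-20. -13.   1.]
-110 55 y [-42.   9.  48.] z [-21. -12.  10.]
-100 57 y [-32.   6.  37.] z [-16. -11.   9.]
-90 40 y [-29.  -2.  30.] z [-17. -11.  -6.]
-80 24 y [-11.   2.  16.] z [-16.  -8.   4.]
-70 20 y [-10.   2.  15.] z [-15.  -9.  -3.]
-60 22 y [-10.   2.  14.] z [-12.  -9.  -4.]
-50 15 y [-10.  -0.  13.] z [-13. -10.  -1.]
-40 1 y [6. 6. 6.] z [-4. -4. -4.]
```

```bash
cat > tip.py <<'E'
from h import *
p,M,s=pose();print(p.round(4),s["width"])
f=grab_frame("wrist");C=cloud(f,f["hand_eye"])*1000
S=((cloud(grab_frame("scene"))-p)@M)*1000
G=((cloud(grab_frame("side"))-p)@M)*1000
for n,A in(("wrist",C),("scene",S),("side",G)):
    k=np.isfinite(A[...,0])&(abs(A[...,1])<65)&(abs(A[...,2])<14)&(A[...,0]<-10)&(A[...,0]>-75)
    q=A[k];x=np.sort(q[:,0]);print(n,len(x),"tip x",x[-12:].round(1))
    for sg in(1,-1):
        r=q[q[:,1]*sg>0];print("  side",sg,"y",np.percentile(r[:,1],[5,50,95]).round(1),"x",np.percentile(r[:,0],[2,98]).round(1)) if len(r) else 0
E
python3 tip.py
```

```text
[ 0.43   -0.258   0.1038] -0.00018146520544534548
wrist 1295 tip x [-44.5 -44.5 -44.5 -44.4 -44.4 -44.4 -44.3 -44.1 -44.1 -44.  -44.  -43.5]
  side 1 y [ 0.6  6.5 14. ] x [-74.2 -45.4]
  side -1 y [-11.6  -5.2  -0.5] x [-73.9 -45.5]
scene 119 tip x [-49.1 -49.1 -48.4 -47.4 -47.4 -47.  -46.9 -46.8 -45.3 -44.3 -42.5 -40.2]
  side 1 y [ 0.1  5.3 12.2] x [-72.9 -46.7]
  side -1 y [-14.3  -7.3  -1.6] x [-73.2 -44.7]
side 63 tip x [-48.5 -48.3 -48.  -47.6 -46.1 -45.4 -45.4 -44.8 -42.  -41.7 -40.8 -40.4]
  side 1 y [ 0.6  7.6 14.6] x [-73.1 -40.7]
  side -1 y [-10.6  -6.1  -0.5] x [-73.8 -41.8]
```

Emit:
{"api": "carry_out", "payload": {"deltas": [[0,0,0,0,0],[0,0,0,0,0],[0,0,0,0,0],[0,0,0,0,0],[0,0,0,0,0],[0,0,0,0,0],[0,0,0,0,0],[0,0,0,0,0]]}}

```text
time: 6.7
eef_pos: [0.4308, -0.2584, 0.1049]
orientation: [0.478, 0.521, 0.478, -0.521]
ft_force: [-0.5, 0.4, -0.2]
width: 0.0853
```

```bash
python3 tip.py;python3 grip.py g2|head -20; python3 look.py w4
```

```text
[ 0.4308 -0.2584  0.1049] 0.08526512051939436
wrist 1845 tip x [-53.7 -53.6 -53.6 -53.5 -53.5 -53.5 -53.3 -53.2 -53.1 -53.1 -52.7 -52.5]
  side 1 y [43.7 44.2 55.8] x [-74.7 -54.7]
  side -1 y [-53.2 -41.6 -41.1] x [-74.6 -54.7]
scene 92 tip x [-60.3 -59.2 -59.1 -59.  -58.8 -58.5 -57.8 -55.9 -55.4 -54.5 -54.3 -53.8]
  side 1 y [41.6 43.8 53.7] x [-74.5 -54.6]
  side -1 y [-56.5 -50.2 -44.3] x [-74.  -57.8]
side 43 tip x [-60.8 -60.7 -60.5 -60.5 -59.4 -58.5 -57.8 -56.2 -55.7 -55.  -53.8 -52.6]
  side 1 y [45.  49.2 56.7] x [-73.6 -55.5]
  side -1 y [-52.2 -45.6 -41.4] x [-74.6 -53.1]
[ 0.4308 -0.2583  0.1049] 0.0855154582410378
wrist 27929
-130 10545 y [-63.   0.  63.] z [-17. -11.   2.]
-120 6096 y [-64.  -5.  64.] z [-17. -10.  11.]
-110 6299 y [-64. -41.  64.] z [-12.  -5.  10.]
-100 1308 y [-63. -41.  64.] z [-13. -11.  -2.]
-90 1179 y [-53. -41.  56.] z [-11.  -7.   8.]
-80 1226 y [-54.  44.  57.] z [-11.  -6.  11.]
-70 936 y [-54. -41.  56.] z [-11.  -6.  10.]
-60 340 y [-46.  44.  49.] z [-11.  -2.  11.]
scene 795
-130 154 y [-63. -21.  63.] z [-2. 13. 18.]
-120 174 y [-64. -34.  62.] z [-10.  10.  18.]
-110 267 y [-60.  45.  62.] z [-9.  4. 13.]
-100 46 y [-61. -45.  61.] z [-6. 11. 14.]
-90 33 y [-57. -44.  49.] z [-1. 11. 12.]
-80 55 y [-57.  42.  55.] z [-1.  8. 12.]
-70 54 y [-57.  42.  55.] z [-5.  8. 12.]
-60 12 y [-50.  42.  46.] z [-5.  8. 11.]
side 295
```

View pics/w4.png

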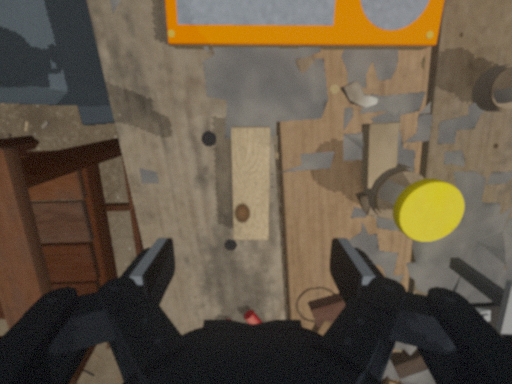

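All three cameras agree: the fingertips sit about 43 mm behind the reported TCP when shut and about 54 mm when open. Sideways they are centred to about 1 mm. The stated tool offset is therefore wrong along x, and I'll aim 43 mm deeper throughout. I descend to the block on that basis.

Emit:
{"api": "carry_out", "payload": {"deltas": [[20,0,0,0,0],[30,0,0,0,0],[30,0,0,0,0],[20,0,0,0,0],[15,0,0,0,0],[10,0,0,0,0],[8,0,0,0,0],[7,0,0,0,0],[0,0,0,0,0],[0,0,0,0,0],[0,0,0,0,0.5],[0,0,0,0,0.7],[0,0,0,0,1],[0,0,0,0,1],[0,0,0,0,1],[0,0,0,0,1],[0,0,0,0,1],[0,0,0,0,1]]}}

```text
time: 8.85
eef_pos: [0.4311, -0.2585, -0.0346]
orientation: [0.478, 0.521, 0.477, -0.521]
ft_force: [-0.1, -0.1, 6.1]
width: 0.0369
```

Gripped: the width is 37 mm against a 38 mm block. I lift, turn and move over the orange rectangle.

Emit:
{"api": "carry_out", "payload": {"deltas": [[-10,0,0,0,1],[-25,0,0,0,1],[-30,0,0,0,1],[-30,0,0,0,1],[-20,0,0,0,1],[0,0,0,-0.143,1],[0,0,0,-0.143,1],[0,0,0,-0.143,1],[0,0,0,-0.143,1],[0,0,0,-0.143,1],[0,0,0,-0.143,1],[0,0,0,-0.143,1],[0,0,0,-0.143,1],[0,0,0,-0.143,1],[0,0,0,-0.143,1],[0,0,0,-0.141,1],[0,0,0,0,1],[0,0,0,0,1]]}}

```text
time: 10.65
eef_pos: [0.4303, -0.2584, 0.0799]
orientation: [0.706, 0.032, 0.707, -0.032]
ft_force: [0.1, 0.6, 0.1]
width: 0.0371
```

```bash
python3 - <<'E'
from h import *
go((.4485,-.090),-.0125,85)
E
```

```text
t 10.65 tcp [ 0.4303 -0.2584  0.0799] tool x [-0.  0. -1.] jaw yaw 84.85 w 0.0371 F [0.1 0.6 0.1] q [ 0.99  0.65 -0.76  1.96  0.63  0.78  1.35]
roll -0.003 or 3.139
after roll: deltas [ 92.4 169.3   3.5]   after alt: [  92.4 -169.3   -3.5]
before roll deltas [ 92.4 169.4   3. ]
```

Emit:
{"api": "carry_out", "payload": {"deltas": [[0,10,0,0,1],[0,25,1,0,1],[0,35,1,0,1],[0,35,1,0,1],[0,30,0,0,1],[0,20,0,0,1],[0,14,0,0,1],[0,0,0,0,1],[0,0,0,0,1],[0,0,0,0,1]]}}

```text
time: 11.65
eef_pos: [0.4481, -0.0913, 0.0798]
orientation: [0.706, 0.031, 0.707, -0.032]
ft_force: [-0.3, -0.7, -1.1]
width: 0.0374
```

```bash
python3 look.py w5; python3 - <<'E'
from h import *
go((.4485,-.090),-.0125,85)
d=np.load("w.npz");W=d["W"];img=d["img"];hsv=cv2.cvtColor(img,cv2.COLOR_BGR2HSV)
g=(hsv[...,1]<40)&(W[...,2]>.017)&(W[...,2]<.03)&(abs(W[...,0]-.567)<.033)&(abs(W[...,1]+.1)<.033)
p=W[g];print(len(p),cv2.minEnclosingCircle((p[:,:2]*1000).astype(np.float32)),cv2.minAreaRect((p[:,:2]*1000).astype(np.float32)),np.median(p[:,2]))
o=(hsv[...,0]>=5)&(hsv[...,0]<=20)&(hsv[...,1]>180)&(W[...,2]>.017)&(W[...,2]<.03)
p=W[o];print(len(p),cv2.minAreaRect((p[:,:2]*1000).astype(np.float32)))
E
```

```text
t 11.7 tcp [ 0.4481 -0.0914  0.0798] tool x [-0.    -0.001 -1.   ] jaw yaw 84.89 w 0.0373 F [-0.2 -0.3 -2. ] q [ 0.65  0.59 -0.74  2.08  0.62  0.7   0.99]
roll -0.002 or 3.14
after roll: deltas [92.3  1.4  0.3]   after alt: [92.3 -1.4 -0.3]
before roll deltas [92.3  1.4  0.3]
0 ((0.0, 0.0), 0.0) ((0.0, 0.0), (0.0, 0.0), 0.0) nan
2677 ((484.6024475097656, -88.47554779052734), (82.63920593261719, 223.04249572753906), 84.89286041259766)
  return _methods._mean(a, axis=axis, dtype=dtype,
  ret = ret.dtype.type(ret / rcount)
```

View pics/w5.png

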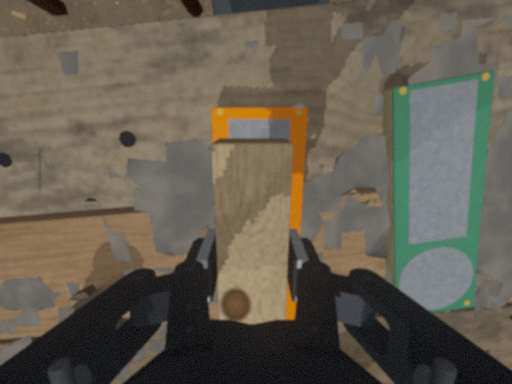

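```bash
python3 - <<'E'
from h import *
d=np.load("w.npz");W=d["W"];p,M,s=pose();A=((W-p)@M)*1000
m=(A[...,0]<-50)&(A[...,0]>-76)&(abs(A[...,1])<17)&(abs(A[...,2])<80)
q=A[m];print(len(q),np.percentile(q[:,0],[5,50,95]).round(1));top=q[abs(q[:,0]-np.median(q[:,0]))<4]
print(cv2.minAreaRect(top[:,1:].astype(np.float32)), top[:,2].min(),top[:,2].max())
# board: edges via scene
b=np.load("s.npz")
E
```

```text
12155 [-61.4 -60.5 -59.5]
((-1.71661376953125e-05, -7.709400177001953), (102.19757080078125, 33.99756622314453), 89.998779296875) -58.8082828025991 43.38941421807102
```

Emit:
{"api": "carry_out", "payload": {"deltas": [[0,2.5,-1,0,1],[20,0,0,0,1],[25,0,0,0,1],[20,0,0,0,1],[12,0,0,0,1],[8,0,0,0,1],[5,0,0,0,1],[2,0,0,0,1],[0,0,0,0,1],[0,0,0,0,1]]}}

```text
time: 12.7
eef_pos: [0.448, -0.0877, -0.0116]
orientation: [0.707, 0.031, 0.706, -0.031]
ft_force: [0.4, -0.5, -1.8]
width: 0.0369
```

Emit:
{"api": "carry_out", "payload": {"deltas": [[1.5,0,0,0,1],[0,0,0,0,1],[0,0,0,0,0.4],[0,0,0,0,0.2],[0,0,0,0,0],[0,0,0,0,0],[0,0,0,0,0],[0,0,0,0,0],[-10,0,0,0,0],[-25,0,0,0,0],[-35,0,0,0,0],[-40,0,0,0,0],[-20,0,0,0,0],[0,0,0,0,0],[0,0,0,0,0],[0,0,0,0,0]]}}

```text
time: 14.3
eef_pos: [0.4465, -0.0878, 0.1156]
orientation: [0.706, 0.031, 0.707, -0.031]
ft_force: [0.4, -0.1, 0.3]
width: 0.0851
```

```bash
python3 look.py w6; cat > red.py <<'E'
from h import *
d=np.load("w.npz");W=d["W"]
E
python3 - <<'E'
from h import *
go((.4045,.251),-.034,3.5)
d=np.load("w.npz");W=d["W"]
def rr(n,x,y,dx,dy,z0,z1):
    m=(W[...,2]>z0)&(W[...,2]<z1)&(abs(W[...,0]-x)<dx)&(abs(W[...,1]-y)<dy);p=W[m]
    if len(p)>20: print(n,len(p),cv2.minAreaRect((p[:,:2]*1000).astype(np.float32)),np.median(p[:,2]))
rr("pale",.4485,-.09,.09,.05,.035,.06)
rr("board",.49,-.09,.2,.06,.015,.03)
rr("red",.4045,.251,.035,.1,.022,.045)
E
```

```text
t 14.35 tcp [ 0.4465 -0.0877  0.1155] tool x [-0.003  0.    -1.   ] jaw yaw 85.04 w 0.0852 F [ 0.3 -0.3  0.6] q [ 0.7   0.54 -0.8   2.04  0.55  0.79  1.05]
roll 1.423 or -1.718
after roll: deltas [ 149.7  -20.9 -340.6]   after alt: [149.7  20.9 340.6]
before roll deltas [149.7 333.8 -70.8]
pale 4532 ((449.6512756347656, -88.35992431640625), (37.98823165893555, 120.20532989501953), 84.90638732910156) 0.047888449167728664
board 10555 ((492.44024658203125, -92.91748046875), (89.80097961425781, 240.614013671875), 84.68406677246094) 0.02306142257793642
```

View pics/w6.png

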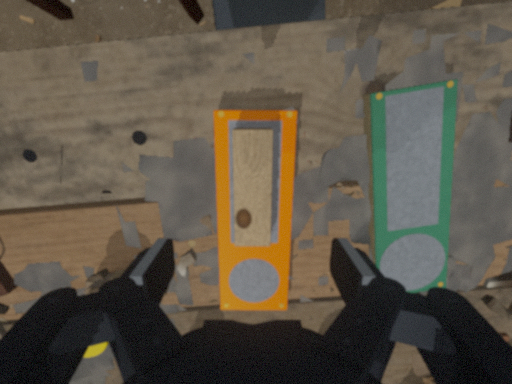

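Pale block is down inside its outline (wrist px ~(253,185)), within 1 mm of the target by the board fit. Next is the red block; first I check the height of the clamp next to it.

```bash
python3 - <<'E'
from h import *
f=grab_frame("scene");S=cloud(f);G=cloud(grab_frame("side"))
for n,W in(("scene",S),("side",G)):
    p=W[np.isfinite(W[...,2])]
    for y in np.arange(.15,.5,.03):
        print(n,round(y,2),[ (p[(p[:,1]>=y)&(p[:,1]<y+.03)&(p[:,0]>=x)&(p[:,0]<x+.03)][:,2].max().round(3) if ((p[:,1]>=y)&(p[:,1]<y+.03)&(p[:,0]>=x)&(p[:,0]<x+.03)).any() else -1) for x in np.arange(.33,.5,.03)])
E
python3 - <<'E'
from h import *
d=np.load("w.npz");W=d["W"];hsv=cv2.cvtColor(d["img"],cv2.COLOR_BGR2HSV)
m=(W[...,2]>.016)&(W[...,2]<.03)&(W[...,1]>.03)&(W[...,1]<.14)&(W[...,0]>.35)&(W[...,0]<.63)
m=cv2.morphologyEx(m.astype(np.uint8),cv2.MORPH_OPEN,np.ones((5,5)))>0
p=W[m];print(cv2.minAreaRect((p[:,:2]*1000).astype(np.float32)))
E
```

```text
scene 0.15 [np.float64(0.009), np.float64(0.009), np.float64(0.019), np.float64(0.014), np.float64(0.013), -1]
scene 0.18 [np.float64(0.008), np.float64(0.035), np.float64(0.034), np.float64(0.035), np.float64(0.013), -1]
scene 0.21 [np.float64(0.005), np.float64(0.034), np.float64(0.036), np.float64(0.034), np.float64(0.012), -1]
scene 0.24 [np.float64(0.014), np.float64(0.034), np.float64(0.035), np.float64(0.034), np.float64(0.01), np.float64(0.003)]
scene 0.27 [np.float64(0.02), np.float64(0.034), np.float64(0.035), np.float64(0.031), np.float64(0.012), np.float64(0.009)]
scene 0.3 [np.float64(0.024), np.float64(0.033), np.float64(0.035), np.float64(0.014), np.float64(0.012), np.float64(0.012)]
scene 0.33 [np.float64(0.024), np.float64(0.039), np.float64(0.01), np.float64(0.007), np.float64(0.012), np.float64(0.009)]
scene 0.36 [np.float64(0.054), np.float64(0.053), np.float64(0.142), np.float64(0.018), np.float64(0.014), np.float64(0.012)]
scene 0.39 [np.float64(0.01), np.float64(0.052), np.float64(0.054), np.float64(0.014), np.float64(0.015), np.float64(0.01)]
scene 0.42 [np.fl
[... 1234 characters left out ...]
4(0.051), np.float64(0.051), np.float64(0.176), np.float64(0.176), np.float64(0.01), np.float64(0.01)]
side 0.39 [np.float64(0.047), np.float64(0.05), np.float64(0.172), np.float64(0.171), np.float64(0.012), np.float64(0.011)]
side 0.42 [np.float64(0.005), np.float64(0.005), np.float64(0.006), np.float64(0.006), np.float64(0.008), np.float64(0.009)]
side 0.45 [np.float64(0.022), np.float64(0.001), np.float64(0.002), np.float64(0.008), np.float64(0.009), np.float64(0.007)]
side 0.48 [np.float64(0.023), np.float64(0.023), np.float64(0.021), np.float64(0.008), np.float64(0.015), np.float64(0.012)]
((483.8296813964844, 84.9107894897461), (240.2218780517578, 84.97525787353516), 4.239021301269531)
```

Emit:
{"api": "carry_out", "payload": {"deltas": [[0,0,0,0.143,0],[0,0,0,0.142,0],[0,0,0,0.142,0],[0,0,0,0.142,0],[0,0,0,0.142,0],[0,0,0,0.142,0],[0,0,0,0.142,0],[0,0,0,0.142,0],[0,0,0,0.142,0],[0,0,0,0.142,0],[0,20,-15,0,0],[0,20,-30,0,0],[0,10,-40,0,0],[0,0,-40,0,0],[0,0,-40,0,0],[0,0,-40,0,0],[0,-10,-40,0,0],[0,-20,-35,0,0],[0,-25,-25,0,0],[0,-16,-15,0,0]]}}

```text
time: 16.45
eef_pos: [0.4035, 0.2331, 0.1158]
orientation: [0.516, 0.482, 0.517, -0.483]
ft_force: [0.7, 0.4, 0.0]
width: 0.0853
```

Emit:
{"api": "carry_out", "payload": {"deltas": [[0,0,0,0,0],[0,0,0,0,0],[0,0,0,0,0],[0,0,0,0,0]]}}

```text
time: 16.85
eef_pos: [0.4075, 0.2292, 0.1162]
orientation: [0.515, 0.485, 0.515, -0.485]
ft_force: [0.6, 0.8, -0.7]
width: 0.0852
```

```bash
python3 look.py w7; python3 - <<'E'
from h import *
go((.4058,.230),-.036,3.5)
d=np.load("w.npz");W=d["W"]
m=(W[...,2]>.022)&(W[...,2]<.04)&(abs(W[...,0]-.4045)<.04)&(abs(W[...,1]-.251)<.085)
m=cv2.morphologyEx(m.astype(np.uint8),cv2.MORPH_OPEN,np.ones((5,5)))>0
p=W[m];print(len(p),cv2.minAreaRect((p[:,:2]*1000).astype(np.float32)),np.median(p[:,2]))
E
```

```text
t 16.9 tcp [0.4074 0.2293 0.1162] tool x [ 0. -0. -1.] jaw yaw 3.46 w 0.0855 F [-0.6  0.7 -0.4] q [-0.29  0.47 -0.38  2.02  0.26  0.7  -0.78]
roll -0.001 or 3.141
after roll: deltas [152.2  -1.5  -0.8]   after alt: [152.2   1.5   0.8]
before roll deltas [152.2  -1.5  -0.8]
4945 ((405.2286071777344, 253.817138671875), (40.0181884765625, 129.7275390625), 3.434633255004883) 0.030930887120724615
```

View pics/w7.png

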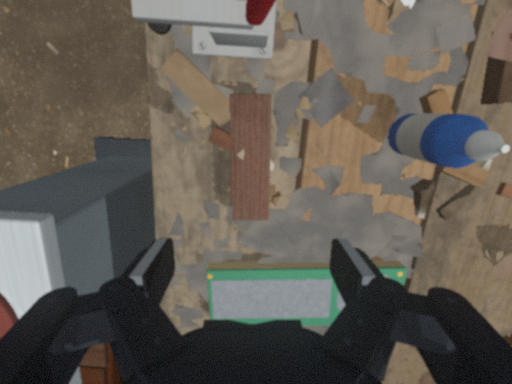

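Red block at (250,155) in the wrist view, fitted 40.0 x 129.7 mm. I grasp it about 24 mm short of centre to keep the camera clear of the clamp lever.

Emit:
{"api": "carry_out", "payload": {"deltas": [[15,-0.7,0,0,0],[30,0,0,0,0],[30,0,0,0,0],[30,0,0,0,0],[20,0,0,0,0],[12,0,0,0,0],[8,0,0,0,0],[7,0,0,0,0],[0,0,0,0,0],[0,0,0,0,0],[0,0,0,0,0.5],[0,0,0,0,0.7],[0,0,0,0,1],[0,0,0,0,1],[0,0,0,0,1],[0,0,0,0,1]]}}

```text
time: 18.5
eef_pos: [0.4061, 0.2305, -0.035]
orientation: [0.516, 0.484, 0.515, -0.484]
ft_force: [0.4, -0.6, 6.8]
width: 0.0391
```

Emit:
{"api": "carry_out", "payload": {"deltas": [[-10,0,0,0,1],[-25,0,0,0,1],[-30,0,0,0,1],[-30,0,0,0,1],[-20,0,0,0,1],[0,10,15,0,1],[0,20,30,0,1],[0,10,15,0,1],[0,0,0,-0.144,1],[0,0,0,-0.144,1],[0,0,0,-0.144,1],[0,0,0,-0.144,1],[0,0,0,-0.144,1],[0,0,0,-0.144,1],[0,0,0,-0.144,1],[0,0,0,-0.144,1],[0,0,0,-0.144,1],[0,0,0,-0.144,1],[0,0,0,-0.145,1]]}}

```text
time: 20.4
eef_pos: [0.4491, 0.1722, 0.0795]
orientation: [0.706, -0.03, 0.707, 0.029]
ft_force: [0.0, 0.2, -2.6]
width: 0.0388
```

```bash
python3 - <<'E'
from h import *
go((.442+.0235,.080+.0017),.085,94.3)
E
```

```text
t 20.4 tcp [0.4491 0.1722 0.0795] tool x [-0.    -0.001 -1.   ] jaw yaw 94.75 w 0.0388 F [ 0.   0.2 -2.6] q [ 0.13  0.65 -0.82  2.01  0.68  0.78  0.55]
roll 0.008 or -3.134
after roll: deltas [ -5.4 -91.5   9.6]   after alt: [-5.4 91.5 -9.6]
before roll deltas [ -5.4 -91.6   8.8]
```

Emit:
{"api": "carry_out", "payload": {"deltas": [[0,-10,2,0,1],[0,-20,2,0,1],[0,-25,2,0,1],[0,-20,2,0,1],[0,-16,1,0,1],[0,0,0,0,1],[0,0,0,0,1],[0,0,0,0,1],[0,0,0,0,1]]}}

```text
time: 21.3
eef_pos: [0.4653, 0.0842, 0.0797]
orientation: [0.707, -0.028, 0.706, 0.028]
ft_force: [-0.3, 0.4, -1.1]
width: 0.0389
```

```bash
python3 look.py w8; python3 - <<'E'
from h import *
go((.442+.0235,.080+.0017),-.0125,94.3)
d=np.load("w.npz");W=d["W"];p,M,s=pose();A=((W-p)@M)*1000
m=(A[...,0]<-50)&(A[...,0]>-76)&(abs(A[...,1])<17)&(abs(A[...,2])<110)
q=A[m];top=q[abs(q[:,0]-np.median(q[:,0]))<4]
print("held top",np.median(q[:,0]),cv2.minAreaRect(top[:,1:].astype(np.float32)), top[:,2].min(),top[:,2].max())
m=(W[...,2]>.016)&(W[...,2]<.03)&(W[...,1]>.02)&(W[...,1]<.15)&(W[...,0]>.35)&(W[...,0]<.63)
m=cv2.morphologyEx(m.astype(np.uint8),cv2.MORPH_OPEN,np.ones((5,5)))>0
p=W[m];print("board",cv2.minAreaRect((p[:,:2]*1000).astype(np.float32)),np.median(p[:,2]))
E
```

```text
t 21.35 tcp [0.4653 0.0841 0.0796] tool x [ 0.     0.001 -1.   ] jaw yaw 94.51 w 0.0388 F [-0.3  0.1 -0.8] q [ 0.33  0.64 -0.84  2.04  0.69  0.77  0.71]
roll 0.004 or -3.138
after roll: deltas [92.1 -2.4 -0. ]   after alt: [92.1  2.4  0. ]
before roll deltas [92.1 -2.4 -0. ]
held top -65.9113066958029 ((0.002925872802734375, -24.541709899902344), (126.18831634521484, 33.98554992675781), 89.99642181396484) -87.63692866654813 38.552433128097505
board ((0.0, 0.0), (0.0, 0.0), 0.0) nan
  return _methods._mean(a, axis=axis, dtype=dtype,
  ret = ret.dtype.type(ret / rcount)
```

View pics/w8.png

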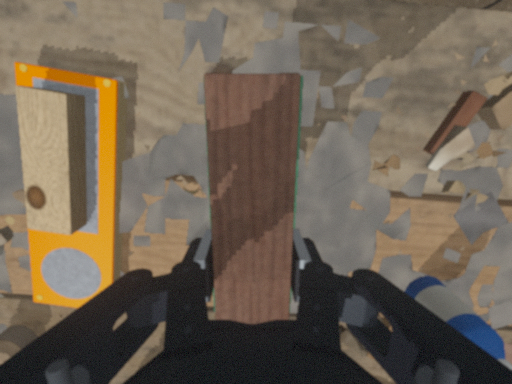

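Emit:
{"api": "carry_out", "payload": {"deltas": [[0,-2,-1,0,1],[20,0,0,0,1],[25,0,0,0,1],[20,0,0,0,1],[12,0,0,0,1],[8,0,0,0,1],[5,0,0,0,1],[3,0,0,0,1],[0,0,0,0,1],[0,0,0,0,1],[0,0,0,0,0.4],[0,0,0,0,0.2],[0,0,0,0,0],[0,0,0,0,0],[0,0,0,0,0],[0,0,0,0,0]]}}

```text
time: 22.95
eef_pos: [0.4646, 0.0809, -0.0136]
orientation: [0.707, -0.027, 0.707, 0.027]
ft_force: [-0.4, 0.3, 0.6]
width: 0.0858
```

Emit:
{"api": "carry_out", "payload": {"deltas": [[-10,0,0,0,0],[-25,0,0,0,0],[-35,0,0,0,0],[-40,0,0,0,0],[-40,0,0,0,0],[-20,0,0,0,0],[0,0,0,0,0],[0,0,0,0,0],[0,0,0,0,0],[0,0,0,0,0]]}}

```text
time: 23.95
eef_pos: [0.4637, 0.0805, 0.1554]
orientation: [0.706, -0.028, 0.707, 0.027]
ft_force: [0.3, 0.0, 0.7]
width: 0.0855
```

```bash
python3 look.py w9; python3 - <<'E'
from h import *
d=np.load("w.npz");W=d["W"]
def rr(n,x,y,dx,dy,z0,z1):
    m=(W[...,2]>z0)&(W[...,2]<z1)&(abs(W[...,0]-x)<dx)&(abs(W[...,1]-y)<dy)
    m=cv2.morphologyEx(m.astype(np.uint8),cv2.MORPH_OPEN,np.ones((3,3)))>0
    p=W[m]
    if len(p)>20: print(n,len(p),cv2.minAreaRect((p[:,:2]*1000).astype(np.float32)),np.median(p[:,2]))
rr("red",.44,.08,.1,.05,.042,.07)
rr("board",.49,.085,.2,.065,.015,.03)
rr("pale",.4485,-.09,.09,.05,.035,.06)
rr("oboard",.49,-.09,.2,.06,.015,.03)
rr("bottle",.57,.287,.04,.04,.08,.14)
E
```

```text
red 4331 ((442.92877197265625, 78.50199890136719), (128.20138549804688, 40.05775451660156), 4.379673004150391) 0.05296320073698507
board 8617 ((484.653076171875, 81.46765899658203), (240.0219268798828, 127.54351806640625), 4.733150959014893) 0.023124052470985146
pale 4293 ((449.7781982421875, -87.99054718017578), (39.26595687866211, 119.97164916992188), 85.06505584716797) 0.04777530802695412
oboard 8456 ((492.56231689453125, -89.62461853027344), (84.93404388427734, 239.95350646972656), 84.74453735351562) 0.02303773166144185
bottle 365 ((560.9921264648438, 283.675048828125), (12.899989128112793, 38.299625396728516), 17.34556770324707) 0.08529387232647795
```

View pics/w9.png

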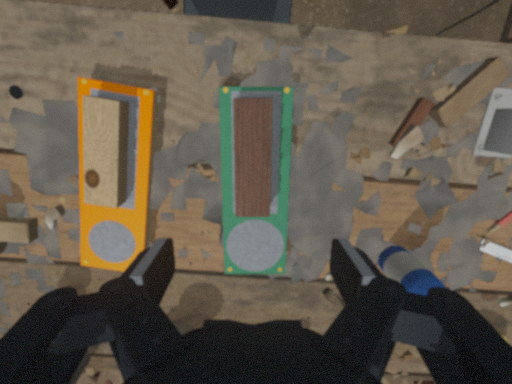

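Both blocks lie inside their outlines (green px ~(255,155), orange ~(103,152)). Next I refine the board frames from colour, including the discs.

```bash
cat > boards.py <<'E'
from h import *
d=np.load("w.npz");W=d["W"];hsv=cv2.cvtColor(d["img"],cv2.COLOR_BGR2HSV);h,s,v=[hsv[...,i].astype(int) for i in range(3)]
ok=(W[...,2]>.015)&(W[...,2]<.032)
def f(n,m,dim=None):
    m=cv2.morphologyEx(m.astype(np.uint8),cv2.MORPH_OPEN,np.ones((2,2)))
    k,l,st,c=cv2.connectedComponentsWithStats(m)
    i=1+np.argmax(st[1:,4]);p=W[l==i];r=cv2.minAreaRect((p[:,:2]*1000).astype(np.float32));print(n,len(p),np.round(r[0],1),np.round(r[1],1),round(r[2],2),np.round(cv2.minEnclosingCircle((p[:,:2]*1000).astype(np.float32))[0],1))
    return r
f("green",ok&(h>55)&(h<95)&(s>80));f("orange",ok&(h>=5)&(h<=20)&(s>180))
f("gdisc",ok&(s<45)&(W[...,0]>.522)&(W[...,0]<.6)&(abs(W[...,1]-.087)<.042))
f("odisc",ok&(s<45)&(W[...,0]>.53)&(W[...,0]<.605)&(abs(W[...,1]+.1)<.042))
E
python3 boards.py;python3 - <<'E'
from h import *
go((.571,.284),.12,None)
E
```

```text
green 1738 [nan nan] [0. 0.] 0.0 [463.7  93.1]
orange 4304 [507. -58.] [151.6 261. ] 81.35 [501.3 -95.4]
gdisc 2297 [565.1  91.8] [71.8 68.6] 50.7 [561.1  93.4]
odisc 1422 [569.3 -94.6] [58.4 43.8] 40.86 [569.9 -95. ]
t 24.0 tcp [0.4639 0.0807 0.1554] tool x [-0.002 -0.    -1.   ] jaw yaw 94.45 w 0.0854 F [0.4 0.1 0.3] q [ 0.42  0.54 -0.95  1.95  0.55  0.93  0.84]
before roll deltas [ 35.2 194.4 122.6]
```

```bash
python3 - <<'E'
from h import *
p,M,s=pose()
f=grab_frame("wrist");C=cloud(f,f["hand_eye"])*1000
S=((cloud(grab_frame("scene"))-p)@M)*1000
G=((cloud(grab_frame("side"))-p)@M)*1000
for n,A in(("wrist",C),("scene",S),("side",G)):
    for w in(8,20,30):
        k=np.isfinite(A[...,0])&(abs(A[...,1])<w)&(abs(A[...,2])<25)&(A[...,0]<-30)&(A[...,0]>-170)
        print(n,w,k.sum(),np.sort(A[k][:,0])[-8:].round(0))
E
```

```text
wrist 8 3638 [-113. -113. -113. -113. -113. -113. -113. -113.]
wrist 20 9833 [-113. -112. -112. -112. -112. -112. -112. -112.]
wrist 30 14419 [-113. -112. -112. -112. -112. -112. -112. -112.]
scene 8 7 [-146. -144. -143. -142. -140. -139. -136.]
scene 20 73 [-131. -131. -130. -128. -127. -127. -126. -126.]
scene 30 166 [-122. -122. -121. -120. -120. -120. -119. -118.]
side 8 9 [-157. -155. -152. -150. -147. -147. -145. -142.]
side 20 41 [-140. -139. -137. -136. -135. -134. -132. -130.]
side 30 82 [-130. -128. -127. -125. -121. -120. -119. -116.]
```

Emit:
{"api": "carry_out", "payload": {"deltas": [[0,10,10,0,0],[0,30,15,0,0],[0,40,15,0,0],[0,40,15,0,0],[0,35,15,0,0],[0,25,15,0,0],[0,14,0,0,0],[0,0,0,0,0],[0,0,0,0,0],[0,0,0,0,0],[0,0,0,0,0]]}}

```text
time: 25.25
eef_pos: [0.5347, 0.2789, 0.1565]
orientation: [0.707, -0.027, 0.707, 0.026]
ft_force: [0.2, -0.4, 0.0]
width: 0.0854
```

```bash
python3 look.py w10; cat > bottle.py <<'E'
from h import *
d=np.load("w.npz");W=d["W"]
for z0,z1 in((.02,.07),(.07,.08),(.1,.125)):
    m=(W[...,2]>z0)&(W[...,2]<z1)&(abs(W[...,0]-.57)<.04)&(abs(W[...,1]-.287)<.04);p=W[m]
    if len(p)>5: print(z0,len(p),cv2.minEnclosingCircle((p[:,:2]*1000).astype(np.float32)),p[:,2].max())
    # circle fit with radius 22.5 for body
    if z0<.05 and len(p)>20:
        from scipy.optimize import least_squares
        r=least_squares(lambda c:np.hypot(p[:,0]-c[0],p[:,1]-c[1])-.0225,[.575,.287],loss="soft_l1",f_scale=.002);print(r.x.round(4))
go((.572,.286),.007,None)
E
python3 bottle.py
```

```text
0.02 484 ((580.596435546875, 297.48291015625), 32.36417007446289) 0.06977960733303401
[0.576  0.2896]
0.07 149 ((571.1168823242188, 288.8350830078125), 21.543350219726562) 0.07996550779130723
0.1 404 ((574.9625854492188, 288.83880615234375), 10.865992546081543) 0.12237011078767868
t 25.3 tcp [0.5347 0.2792 0.1565] tool x [ 0.    -0.001 -1.   ] jaw yaw 94.32 w 0.0855 F [ 0.2 -0.2 -0.6] q [-0.03  0.71 -0.86  1.6   0.59  1.11  0.61]
before roll deltas [149.5   4.1  37.7]
```

View pics/w10.png

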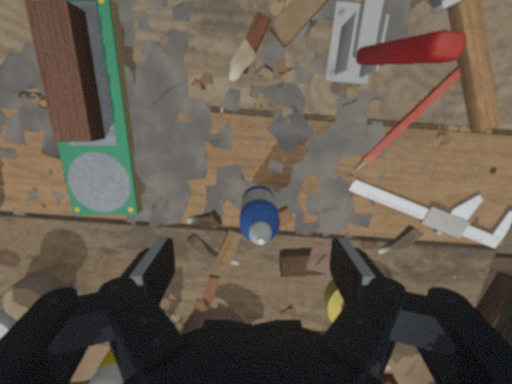

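Bottle at px (259,215); spout and body fit agree on about (0.5745, 0.288). The palm underside is at tool x ≈ -112, so I stop at eef z ≈ 0.012 to clear the spout.

Emit:
{"api": "carry_out", "payload": {"deltas": [[0,3,20,0,0],[0,2.8,20.3,0,0],[0,0,0,0,0],[0,0,0,0,0],[0,0,0,0,0],[20,0,0,0,0],[30,0,0,0,0],[30,0,0,0,0],[25,0,0,0,0],[15,0,0,0,0],[10,0,0,0,0],[8,0,0,0,0],[6,0,0,0,0],[0,0,0,0,0],[0,0,0,0,0]]}}

```text
time: 26.8
eef_pos: [0.5745, 0.2901, 0.0131]
orientation: [0.707, -0.027, 0.706, 0.028]
ft_force: [0.2, -0.1, -0.2]
width: 0.0855
```

```bash
python3 look.py w11; python3 bottle.py|tail -2; python3 - <<'E'
from h import *
f=grab_frame("side");cv2.imwrite("pics/s11.png",cv2.resize(f["img"][130:300,150:350],None,fx=3,fy=3))
E
```

```text
t 26.85 tcp [0.5746 0.2902 0.0133] tool x [ 0.001  0.001 -1.   ] jaw yaw 94.42 w 0.0857 F [-0.2  0.1  0.1] q [-0.1   0.92 -0.74  1.6   0.74  0.92  0.54]
before roll deltas [ 6.3 -4.  -2.9]
```

View pics/s11.png

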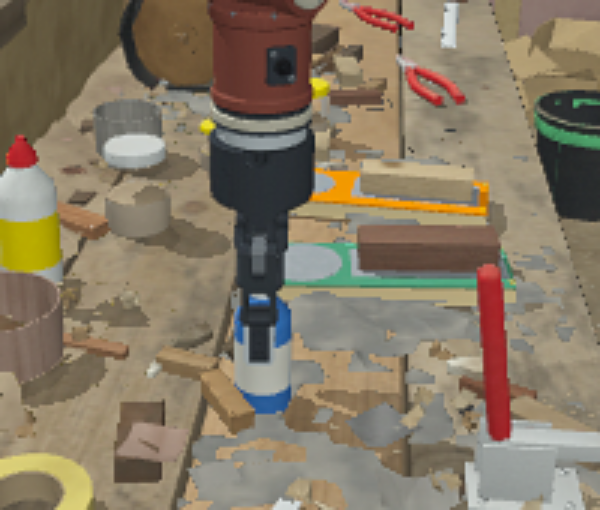

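View pics/w11.png

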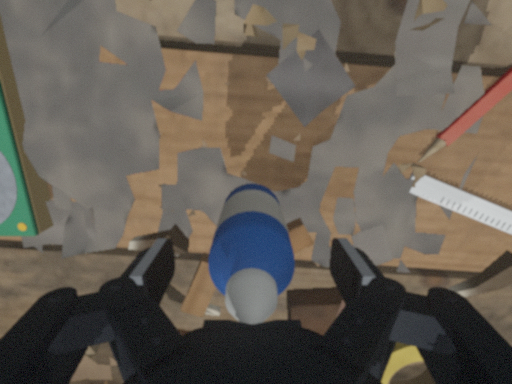

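The bottle stands between the fingers, with the pads on the upper body just below the shoulder. Gripping.

Emit:
{"api": "carry_out", "payload": {"deltas": [[0,0,0,0,0.3],[0,0,0,0,0.5],[0,0,0,0,0.8],[0,0,0,0,1],[0,0,0,0,1],[0,0,0,0,1],[-10,0,0,0,1],[-20,0,0,0,1],[-30,0,0,0,1],[-40,0,0,0,1],[-30,0,0,0,1],[-15,0,0,0,1],[0,0,0,0,1],[0,0,0,0,1]], "force": 45}}

```text
time: 28.3
eef_pos: [0.5734, 0.2887, 0.1559]
orientation: [0.706, -0.028, 0.707, 0.027]
ft_force: [0.1, -0.3, -2.3]
width: 0.0416
```

```bash
python3 - <<'E'
from h import *
go((.568,-.0995),.036,85)
f=grab_frame("side");cv2.imwrite("pics/s12.png",cv2.resize(f["img"][50:300,120:350],None,fx=2,fy=2))
E
```

```text
t 28.3 tcp [0.5734 0.2887 0.1559] tool x [-0.002 -0.002 -1.   ] jaw yaw 94.43 w 0.0416 F [ 0.1 -0.3 -2.3] q [-0.05  0.77 -0.84  1.48  0.6   1.17  0.65]
roll 0.165 or -2.977
after roll: deltas [ 120.7 -387.    28.6]   after alt: [120.7 387.  -28.6]
before roll deltas [ 120.7 -386.4  -35.2]
```

View pics/s12.png

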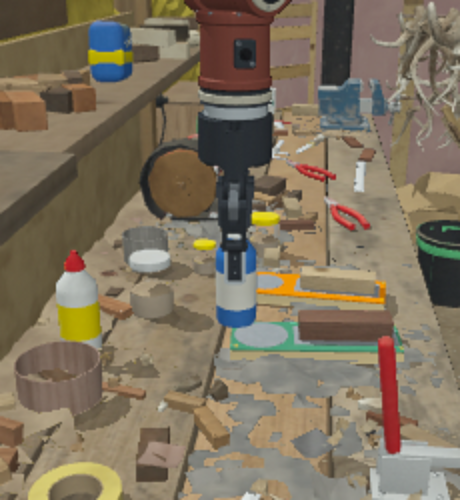

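Bottle held upright and lifted. Carrying it to the orange disc.

Emit:
{"api": "carry_out", "payload": {"deltas": [[0,-10,0,0,1],[0,-20,0,0,1],[0,-30,-3,0,1],[0,-35,-4,0,1],[0,-35,-4,0,1],[0,-35,-4,0,1],[0,-35,-4,0,1],[0,-35,-4,0,1],[0,-35,-4,0,1],[0,-35,-4,0,1],[0,-30,-4,0,1],[0,-25,0,0,1],[0,-16,0,0,1],[0,-10,0,0,1],[0,0,0,0,1],[0,0,0,0,1],[0,0,0,0,1],[0,0,0,0,1]]}}

```text
time: 30.15
eef_pos: [0.5691, -0.0962, 0.1577]
orientation: [0.707, -0.028, 0.706, 0.028]
ft_force: [1.6, -1.0, -0.6]
width: 0.042
```

```bash
python3 look.py w13; python3 - <<'E'
from h import *
go((.568,-.0995),.036,None)
d=np.load("w.npz");W=d["W"];p,M,s=pose();A=((W-p)@M)*1000
m=(A[...,0]<0)&(A[...,0]>-55)&(abs(A[...,1])<40)&(abs(A[...,2])<40)
q=A[m];print("held body",len(q),np.percentile(q,[1,50,99],axis=0).round(1))
for lo in range(-60,30,10):
    r=A[(A[...,0]>=lo)&(A[...,0]<lo+10)&(abs(A[...,1])<40)&(abs(A[...,2])<40)]
    if len(r)>5: print(lo,len(r),"y",np.percentile(r[:,1],[1,99]).round(1),"zmin",np.percentile(r[:,2],2).round(1))
E
python3 - <<'E'
import sys;sys.argv=['x']
exec(open('boards.py').read())
E
```

```text
t 30.2 tcp [ 0.5691 -0.0965  0.1577] tool x [ 0.  0. -1.] jaw yaw 94.55 w 0.0417 F [ 0.5  0.4 -1.1] q [ 0.67  0.69 -0.92  1.67  0.61  1.09  1.22]
before roll deltas [121.7  -2.9  -1.4]
held body 2034 [[-54.8 -31.9 -21.5]
 [-39.8  -0.6 -18.4]
 [ -1.   31.5  -5. ]]
-60 920 y [-33.9  33.3] zmin -21.1
-50 550 y [-30.6  30.1] zmin -21.4
-40 334 y [-20.   19.9] zmin -21.4
-30 292 y [-19.7  19.7] zmin -21.4
-20 227 y [-20.4  19.3] zmin -21.3
-10 176 y [-19.6  18. ] zmin -21.0
0 139 y [-20.2  19.6] zmin -21.0
green 3240 [486.1  89.6] [229.7  96.2] 6.34 [486.8  90.9]
orange 5447 [489.6 -87.3] [ 25.8 256.1] 65.01 [490.5 -85.3]
gdisc 2859 [560.2  92.4] [63.3 64.9] 43.11 [560.8  92.9]
odisc 1494 [574.6 -96.2] [52.9 50.3] 49.4 [569.8 -95.3]
```

View pics/w13.png

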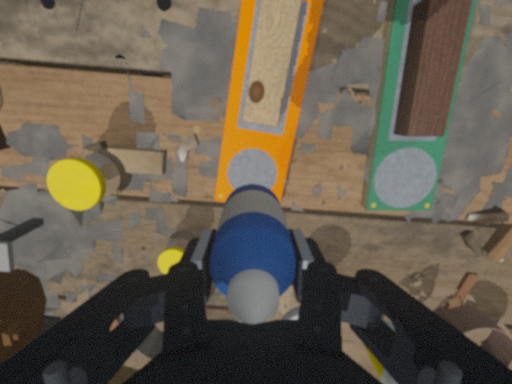

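Emit:
{"api": "carry_out", "payload": {"deltas": [[10,-2,-1.5,0,1],[25,0,0,0,1],[30,0,0,0,1],[25,0,0,0,1],[12,0,0,0,1],[8,0,0,0,1],[6,0,0,0,1],[4,0,0,0,1],[0,0,0,0,1],[0,0,0,0,1],[0,0,0,0,1]]}}

```text
time: 31.3
eef_pos: [0.5682, -0.0999, 0.0381]
orientation: [0.707, -0.027, 0.706, 0.027]
ft_force: [-0.5, -0.9, -1.1]
width: 0.0415
```

Emit:
{"api": "carry_out", "payload": {"deltas": [[1.5,0,0,0,1],[0,0,0,0,1],[1,0,0,0,1],[0,0,0,0,1],[0,0,0,0,1]]}}

```text
time: 31.8
eef_pos: [0.5677, -0.0999, 0.0349]
orientation: [0.707, -0.027, 0.707, 0.027]
ft_force: [0.1, 0.4, 0.1]
width: 0.0416
```

```bash
python3 - <<'E'
from h import *
go((.5685,-.0985),.036,None)
f=grab_frame("side");cv2.imwrite("pics/s14.png",cv2.resize(f["img"][70:250,170:350],None,fx=3,fy=3))
E
```

```text
t 31.8 tcp [ 0.5677 -0.0999  0.0349] tool x [-0.  0. -1.] jaw yaw 94.43 w 0.0416 F [0.1 0.4 0.1] q [ 0.61  0.83 -0.8   1.79  0.77  0.86  1.09]
before roll deltas [-1.1  1.3  0.9]
```

View pics/s14.png

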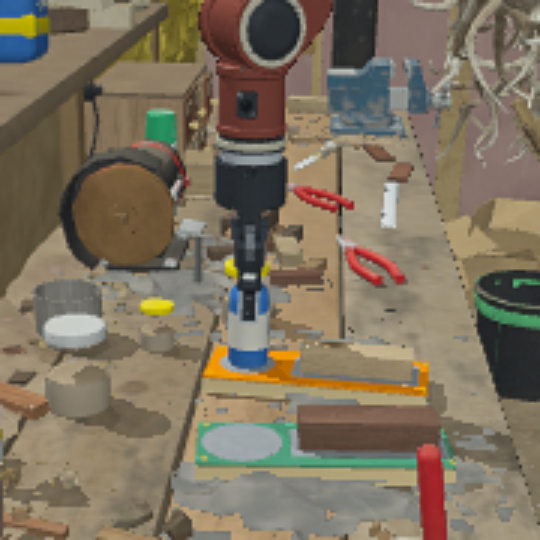

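The bottle is down on the disc and the weight has come off the wrist. Releasing gently and rising.

Emit:
{"api": "carry_out", "payload": {"deltas": [[0,0,0,0,0.45],[0,0,0,0,0.35],[0,0,0,0,0.2],[0,0,0,0,0],[0,0,0,0,0],[0,0,0,0,0],[0,0,0,0,0],[-10,0,0,0,0],[-20,0,0,0,0],[-35,0,0,0,0],[-40,0,0,0,0],[-30,0,0,0,0],[-15,0,0,0,0],[0,0,0,0,0],[0,0,0,0,0],[0,0,0,0,0]]}}

```text
time: 33.45
eef_pos: [0.5663, -0.1004, 0.1829]
orientation: [0.705, -0.027, 0.708, 0.027]
ft_force: [-0.0, 0.8, -0.1]
width: 0.0851
```

```bash
python3 look.py w15; python3 - <<'E'
from h import *
go((.583,-.2805),-.023,None)
d=np.load("w.npz");W=d["W"]
m=(W[...,2]>.068)&(W[...,2]<.085)&(abs(W[...,0]-.58)<.06)&(abs(W[...,1]+.28)<.06)
p=W[m];print("jar",len(p),cv2.minEnclosingCircle((p[:,:2]*1000).astype(np.float32)) if len(p) else 0)
E
```

```text
t 33.5 tcp [ 0.5665 -0.1003  0.183 ] tool x [-0.004  0.    -1.   ] jaw yaw 94.43 w 0.0851 F [-0.6  0.1  0.7] q [ 0.68  0.66 -0.93  1.64  0.58  1.14  1.25]
before roll deltas [ 205.9 -181.1    3.3]
jar 1977 ((584.5042724609375, -280.868408203125), 28.61634063720703)
```

View pics/w15.png

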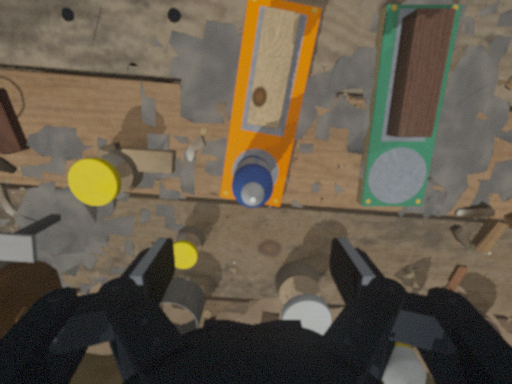

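Bottle upright on the disc (px ~(253,180)). Before choosing the jaw direction for the jar, I check the clearance around it.

```bash
python3 - <<'E'
from h import *
d=np.load("w.npz");P=[d["W"].reshape(-1,3),np.load("s.npz")["W"].reshape(-1,3),cloud(grab_frame("side")).reshape(-1,3)]
c=np.array([.5837,-.2808])
for a in range(0,180,15):
    e=np.array([np.cos(np.radians(a)),np.sin(np.radians(a))]);f=np.array([-e[1],e[0]]);o=[]
    for p in P:
        q=p[:,:2]-c
        for sg in(1,-1):
            k=(q@e*sg>.037)&(q@e*sg<.075)&(abs(q@f)<.02)&np.isfinite(p[:,2]);o.append((int(k.sum()),p[k,2].max().round(3) if k.any() else None))
    print(a,[x[1] for x in o])
for p in P[:2]:
    q=p[:,:2]-c;r=np.hypot(*q.T);k=(r>.04)&(r<.13)&(p[:,2]>.06);print(k.sum(),np.median(p[k],axis=0) if k.any() else 0, p[k].max(0) if k.any() else 0)
E
```

```text
0 [np.float64(0.018), np.float64(0.019), np.float64(0.019), np.float64(0.02), np.float64(0.017), np.float64(0.004)]
15 [np.float64(0.015), np.float64(0.006), np.float64(0.016), np.float64(0.02), np.float64(0.016), np.float64(0.004)]
30 [np.float64(0.015), np.float64(0.016), np.float64(0.009), np.float64(0.019), np.float64(0.005), np.float64(0.004)]
45 [np.float64(0.007), np.float64(0.016), np.float64(0.009), np.float64(0.018), np.float64(0.005), np.float64(0.005)]
60 [np.float64(0.007), np.float64(0.016), np.float64(0.007), np.float64(0.019), np.float64(0.005), np.float64(0.005)]
75 [np.float64(0.023), np.float64(0.016), np.float64(0.023), np.float64(0.019), np.float64(0.005), np.float64(0.004)]
90 [np.float64(0.024), np.float64(0.016), np.float64(0.025), np.float64(0.019), np.float64(-0.0), None]
105 [np.float64(0.024), np.float64(0.014), np.float64(0.026), np.float64(0.019), np.float64(0.003), np.float64(0.012)]
120 [np.float64(0.024), np.float64(0.018), np.float64(0.026), np.float64(0.019), np.float64(0.007), np.float64(0.016)]
135 [np.float64(0.023), np.float64(0.018), np.float64(0.026), np.float64(0.019), np.float64(0.007), np.float64(0.016)]
150 [np.float64(0.022), np.float64(0.018), np.float64(0.025), np.float64(0.02), np.float64(0.004), np.float64(0.016)]
165 [np.float64(0.02), np.float64(0.018), np.float64(0.022), np.float64(0.019), np.float64(0.003), np.float64(0.017)]
9317 [ 0.5659005  -0.1633011   0.29295876] [ 0.68934437 -0.15085743  0.31865753]
503 [ 0.65594863 -0.36574902  0.09595173] [ 0.68778172 -0.1943508   0.13128185]
```

Emit:
{"api": "carry_out", "payload": {"deltas": [[0,0,0,0.15,0],[0,0,0,0.15,0],[0,0,0,0.15,0],[0,0,0,0.15,0],[0,-10,7,0,0],[0,-22,16,0,0],[0,-28,20,0,0],[0,-28,20,0,0],[0,-25,17,0,0],[0,-20,15,0,0],[0,-14.7,10,0,0],[20,0,0,0,0],[20,0,0,0,0],[10,0,0,0,0],[0,0,0,0,0],[0,0,0,0,0],[0,0,0,0,0],[0,0,0,0,0]]}}

```text
time: 35.35
eef_pos: [0.5856, -0.2803, 0.1361]
orientation: [0.684, 0.183, 0.682, -0.183]
ft_force: [0.3, 0.4, 0.4]
width: 0.0851
```

```bash
python3 look.py w16; python3 - <<'E'
from h import *
d=np.load("w.npz");W=d["W"]
m=(W[...,2]>.070)&(W[...,2]<.085)&(abs(W[...,0]-.58)<.06)&(abs(W[...,1]+.28)<.06)
p=W[m];print("jar",len(p),cv2.minEnclosingCircle((p[:,:2]*1000).astype(np.float32)) if len(p) else 0,np.median(p[:,2]))
go((.5837,-.2808),-.017,None)
E
```

```text
jar 2575 ((584.3740844726562, -281.0906982421875), 28.12003517150879) 0.0759322726882572
t 35.4 tcp [ 0.5855 -0.2803  0.1359] tool x [ 0.002 -0.001 -1.   ] jaw yaw 60.07 w 0.0855 F [ 0.2  0.  -0.2] q [ 0.81  0.76 -0.73  1.48  0.55  1.1   1.01]
before roll deltas [152.9  -1.4  -1.5]
```

View pics/w16.png

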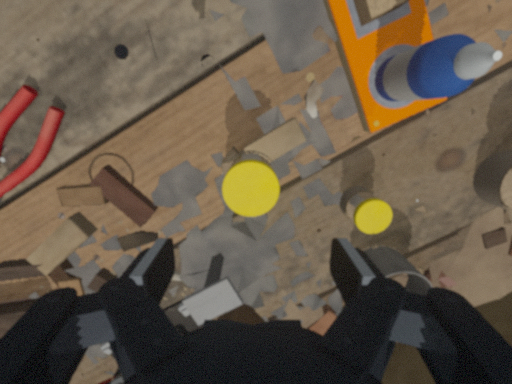

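Large jar at px (251,188), lid radius 28.1 mm, which matches the 56 mm lid; the smaller one is at (374,216). Descending.

Emit:
{"api": "carry_out", "payload": {"deltas": [[10,-1.4,-1,0,0],[25,0,0,0,0],[30,0,0,0,0],[30,0,0,0,0],[25,0,0,0,0],[15,0,0,0,0],[10,0,0,0,0],[7,0,0,0,0],[0,0,0,0,0],[0,0,0,0,0],[0,0,0,0,0.2],[0,0,0,0,0.4],[0,0,0,0,0.8],[0,0,0,0,1],[0,0,0,0,1],[0,0,0,0,1]], "force": 50}}

```text
time: 37.0
eef_pos: [0.5844, -0.2811, -0.0159]
orientation: [0.684, 0.183, 0.682, -0.183]
ft_force: [0.4, 0.8, 5.6]
width: 0.0583
```

Emit:
{"api": "carry_out", "payload": {"deltas": [[-10,0,0,0,1],[-20,0,0,0,1],[-35,0,0,0,1],[-40,0,0,0,1],[-40,0,0,0,1],[-35,0,0,0,1],[-20,0,0,0,1],[-10,0,0,0,1],[0,0,0,-0.15,1],[0,0,0,-0.15,1],[0,0,0,-0.15,1],[0,0,0,-0.15,1],[0,0,0,0,1],[0,0,0,0,1],[0,0,0,0,1]]}}

```text
time: 38.5
eef_pos: [0.583, -0.281, 0.1924]
orientation: [0.706, -0.027, 0.707, 0.027]
ft_force: [-0.2, -0.9, -2.6]
width: 0.0583
```

```bash
python3 - <<'E'
from h import *
go((.5600,.0895),.195,None)
f=grab_frame("side");cv2.imwrite("pics/s17.png",cv2.resize(f["img"][30:250,130:350],None,fx=2,fy=2))
E
```

```text
t 38.5 tcp [ 0.583  -0.281   0.1924] tool x [-0.001  0.    -1.   ] jaw yaw 94.31 w 0.0583 F [-0.2 -0.9 -2.6] q [ 0.88  0.76 -0.91  1.41  0.6   1.26  1.57]
before roll deltas [ -2.5 371.1   5. ]
```

View pics/s17.png

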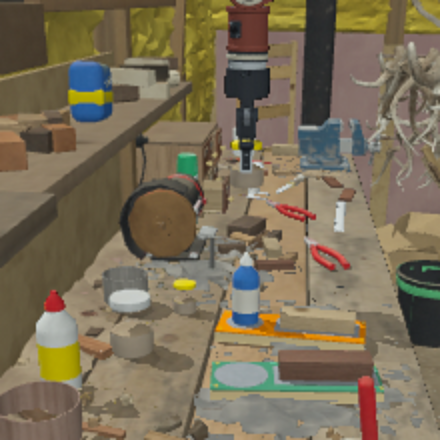

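Emit:
{"api": "carry_out", "payload": {"deltas": [[0,10,0,0,1],[0,20,0,0,1],[0,30,1,0,1],[0,35,1,0,1],[0,35,1,0,1],[0,35,1,0,1],[0,35,1,0,1],[0,35,0,0,1],[0,35,0,0,1],[0,35,0,0,1],[0,26,0,0,1],[0,20,0,0,1],[0,12,0,0,1],[0,8,0,0,1],[0,0,0,0,1],[0,0,0,0,1],[0,0,0,0,1],[0,0,0,0,1]]}}

```text
time: 40.35
eef_pos: [0.5599, 0.0879, 0.1927]
orientation: [0.707, -0.027, 0.707, 0.026]
ft_force: [0.9, 0.4, -1.6]
width: 0.0582
```

```bash
python3 look.py w18; python3 - <<'E'
from h import *
go((.5600,.0895),.006,None)
d=np.load("w.npz");W=d["W"];p,M,s=pose();A=((W-p)@M)*1000
for lo in range(-60,0,10):
    r=A[(A[...,0]>=lo)&(A[...,0]<lo+10)&(abs(A[...,1])<25)&(abs(A[...,2])<45)]
    if len(r)>5: print(lo,len(r),"y",np.percentile(r[:,1],[1,99]).round(1),"zmin",np.percentile(r[:,2],2).round(1))
E
python3 boards.py
```

```text
t 40.4 tcp [0.5599 0.0882 0.1928] tool x [-0. -0. -1.] jaw yaw 94.33 w 0.0582 F [ 0.6  1.  -2. ] q [ 0.35  0.63 -0.92  1.65  0.54  1.13  0.94]
before roll deltas [186.8   1.3   0.2]
-60 170 y [-17.3  14. ] zmin -29.8
-50 1380 y [-24.6  24.2] zmin -29.5
-40 575 y [-24.1  23.7] zmin -29.7
-30 291 y [-24.2  23.9] zmin -29.6
green 3418 [463.8  87. ] [208.5  83.7] 4.6 [463.2  94.7]
orange 3950 [498.9 -92.4] [ 58.  267.2] 71.3 [496.8 -98.6]
gdisc 2084 [567.6  92.9] [64.2 64.7] 39.63 [561.3  92.7]
odisc 527 [566.5 -87.9] [55.2 42.8] 14.85 [569.9 -95.2]
```

View pics/w18.png

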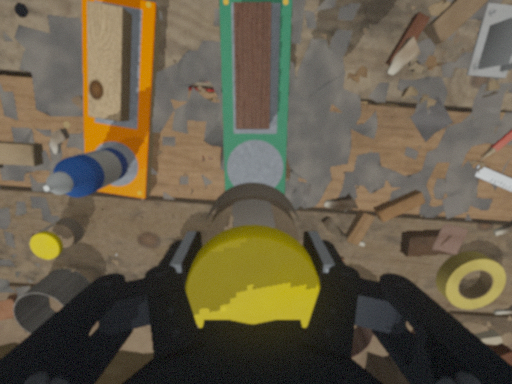

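```bash
python3 - <<'E'
from h import *
d=np.load("w.npz");W=d["W"];img=d["img"]
for v in (150,160,168): 
  print(v,[ (u,img[v,u].tolist(),W[v,u].round(4).tolist()) for u in (222,224,226,228,230,232,280,282,284,286,288,290,292)][::1])
g=W[:,:,:];hsv=cv2.cvtColor(img,cv2.COLOR_BGR2HSV)
m=np.zeros(hsv.shape[:2],bool);m[0:190,215:298]=1
gr=m&(hsv[...,0]>60)&(hsv[...,0]<95)&(hsv[...,1]>70)
for v in range(20,180,20):
    u=np.where(gr[v])[0]
    if len(u): print(v,u.min(),u.max(),W[v,u.min()+2].round(4),W[v,u.max()-2].round(4))
# scene/ side of corners
S=np.load("s.npz");
E
```

```text
150 [(222, [72, 85, 83], [0.5409, 0.0451, 0.0119]), (224, [98, 125, 80], [0.5391, 0.0488, 0.0225]), (226, [106, 136, 77], [0.539, 0.0515, 0.0223]), (228, [105, 135, 74], [0.5386, 0.0542, 0.0234]), (230, [109, 139, 81], [0.5386, 0.0568, 0.0223]), (232, [121, 139, 102], [0.5383, 0.0595, 0.0231]), (280, [102, 133, 72], [0.5336, 0.1229, 0.0226]), (282, [104, 134, 74], [0.5332, 0.1253, 0.0242]), (284, [105, 134, 75], [0.5333, 0.1283, 0.0217]), (286, [101, 118, 94], [0.5339, 0.1318, 0.0154]), (288, [100, 104, 106], [0.5337, 0.1345, 0.0156]), (290, [105, 108, 112], [0.5334, 0.137, 0.0163]), (292, [102, 109, 112], [0.5332, 0.1398, 0.0158])]
160 [(222, [92, 98, 98], [0.5546, 0.0458, 0.0124]), (224, [103, 123, 94], [0.5521, 0.0496, 0.0245]), (226, [108, 133, 79], [0.5523, 0.0521, 0.0225]), (228, [133, 137, 118], [0.5518, 0.0549, 0.0241]), (230, [143, 140, 132], [0.552, 0.0574, 0.0222]), (232, [140, 135, 133], [0.5513, 0.0603, 0.0246]), (280, [146, 141, 134], [0.5465, 0.1241, 0.0244]), (282, [124, 137, 104], [0.5466, 0.1269, 0.0229]), (284, [103, 132, 72], [0.5465, 0.1297, 0.0224]), (286, [86, 
[... 581 characters left out ...]
 (284, [106, 130, 82], [0.5573, 0.1308, 0.0227]), (286, [77, 96, 88], [0.5613, 0.1367, 0.001]), (288, [69, 86, 103], [0.5611, 0.1395, 0.001]), (290, [87, 96, 103], [0.5583, 0.1402, 0.0146]), (292, [107, 111, 115], [0.5577, 0.1427, 0.0162])]
20 220 290 [0.3891 0.0399 0.0233] [0.383  0.1163 0.0221]
40 221 290 [0.4095 0.0419 0.0229] [0.4039 0.1185 0.0237]
60 222 289 [0.4308 0.044  0.0224] [0.4249 0.12   0.0215]
80 222 288 [0.4531 0.0449 0.0217] [0.4473 0.1214 0.0209]
100 223 287 [0.4764 0.0473 0.0222] [0.4708 0.1224 0.0234]
120 223 287 [0.5007 0.0484 0.0223] [0.4949 0.1253 0.0221]
140 223 286 [0.5258 0.0497 0.0239] [0.5201 0.1267 0.0229]
160 225 285 [0.5521 0.0535 0.0228] [0.5465 0.1282 0.0231]
```

Emit:
{"api": "carry_out", "payload": {"deltas": [[10,1.5,0,0,1],[25,0,0,0,1],[35,0,0,0,1],[35,0,0,0,1],[30,0,0,0,1],[20,0,0,0,1],[12,0,0,0,1],[8,0,0,0,1],[6,0,0,0,1],[3,0,0,0,1],[0,0,0,0,1],[0,0,0,0,1],[0,0,0,0,1]]}}

```text
time: 41.7
eef_pos: [0.5601, 0.0909, 0.0096]
orientation: [0.707, -0.027, 0.706, 0.027]
ft_force: [-0.3, 0.1, -1.8]
width: 0.0585
```

Emit:
{"api": "carry_out", "payload": {"deltas": [[1.5,0,0,0,1],[1.5,0,0,0,1],[0,0,0,0,1],[0,0,0,0,1],[0,0,0,0,1]]}}

```text
time: 42.2
eef_pos: [0.5598, 0.0908, 0.0062]
orientation: [0.707, -0.027, 0.706, 0.027]
ft_force: [-0.5, -0.9, 1.3]
width: 0.0581
```

The jar has touched down: the vertical force went from -1.8 to +1.3 N. Releasing and rising.

Emit:
{"api": "carry_out", "payload": {"deltas": [[0,0,0,0,0.25],[0,0,0,0,0.15],[0,0,0,0,0],[0,0,0,0,0],[0,0,0,0,0],[0,0,0,0,0],[0,0,0,0,0],[-10,0,0,0,0],[-20,0,0,0,0],[-35,0,0,0,0],[-40,0,0,0,0],[-40,0,0,0,0],[-30,0,0,0,0],[-15,0,0,0,0],[0,-15,-30,0,0],[0,-20,-40,0,0],[0,-20,-30,0,0],[0,0,0,0,0],[0,0,0,0,0],[0,0,0,0,0]]}}

```text
time: 44.2
eef_pos: [0.4652, 0.0291, 0.1967]
orientation: [0.707, -0.027, 0.706, 0.028]
ft_force: [0.3, -0.0, -1.2]
width: 0.0852
```

Emit:
{"api": "carry_out", "payload": {"deltas": [[0,0,0,0,0],[0,0,0,0,0],[0,0,0,0,0]]}}

```text
time: 44.5
eef_pos: [0.4645, 0.0289, 0.1959]
orientation: [0.707, -0.027, 0.707, 0.028]
ft_force: [0.6, 0.2, -0.2]
width: 0.0856
```

```bash
python3 look.py w20; python3 - <<'E'
from h import *
go((.5,0),.2,None)
d=np.load("w.npz");W=d["W"];img=d["img"];hsv=cv2.cvtColor(img,cv2.COLOR_BGR2HSV)
def rr(n,W,x,y,dx,dy,z0,z1,circ=0):
    m=(W[...,2]>z0)&(W[...,2]<z1)&(abs(W[...,0]-x)<dx)&(abs(W[...,1]-y)<dy)
    m=cv2.morphologyEx(m.astype(np.uint8),cv2.MORPH_OPEN,np.ones((3,3)))>0
    p=W[m]
    if len(p)>20:
        q=(p[:,:2]*1000).astype(np.float32);r=cv2.minAreaRect(q);print(n,len(p),np.round(r[0],1),np.round(r[1],1),round(r[2],2),"circ",np.round(cv2.minEnclosingCircle(q)[0],1) if circ else "",np.percentile(p[:,2],[5,50,95]).round(4))
S=cloud(grab_frame("scene"))
for nm,V in(("wrist",W),("scene",S)):
    print(nm)
    rr("red",V,.44,.08,.1,.05,.042,.06)
    rr("pale",V,.4485,-.09,.09,.05,.038,.055)
    rr("jar lid",V,.56,.089,.05,.05,.085,.11,1)
    rr("bottle spout",V,.568,-.1,.04,.04,.12,.15,1)
    rr("green",V,.49,.085,.2,.055,.017,.03)
    rr("orange",V,.49,-.093,.2,.055,.017,.03)
    rr("white",V,.738,-.018,.05,.05,.083,.1,1)
cv2.imwrite("pics/s20.png",grab_frame("scene")["img"])
E
```

```text
t 44.55 tcp [0.4643 0.0287 0.1958] tool x [-0.     0.001 -1.   ] jaw yaw 94.47 w 0.0853 F [ 0.4 -0.2  0.2] q [ 0.58  0.48 -1.    1.91  0.48  1.01  1.02]
before roll deltas [ -4.2 -31.4  33.3]
wrist
red 3632 [460.   79.7] [163.   40.3] 4.64 circ  [0.0505 0.053  0.0543]
pale 3097 [449.7 -88.1] [ 38.3 119.7] 84.95 circ  [0.0459 0.0479 0.0491]
jar lid 1646 [559.4  89.9] [54.8 54.7] 66.85 circ [560.1  89.6] [0.0917 0.0979 0.099 ]
bottle spout 125 [ 562.7 -104.2] [ 7.8 17.8] 41.63 circ [ 563.2 -103.8] [0.1242 0.1309 0.1379]
green 5038 [483.6  85. ] [239.1  84.4] 4.37 circ  [0.0217 0.0231 0.0245]
orange 5853 [492.5 -89.9] [ 84.5 239.8] 84.72 circ  [0.0217 0.0231 0.0245]
scene
red 933 [456.8  79.5] [164.7  44.7] 3.6 circ  [0.0452 0.053  0.0556]
pale 989 [446.6 -88. ] [ 41.1 119.9] 85.07 circ  [0.042  0.0481 0.0505]
jar lid 374 [556.6  89.6] [55.9 52. ] 64.14 circ [556.9  89.6] [0.0904 0.0979 0.1003]
bottle spout 96 [ 564.4 -103. ] [18.4 20.6] 59.66 circ [ 565.3 -102.3] [0.1218 0.1316 0.1411]
green 1202 [480.1  87.2] [240.5  91.3] 3.88 circ  [0.0192 0.0233 0.0268]
orange 2081 [489.3 -90. ] [ 86.5 240.2] 84.43 circ  [0.0204 0.0234 0.0262]
white 475 [737.8 -19.1] [62.  62.4] 58.92 circ [738.1 -18.6] [0.0873 0.0912 0.0934]
```

View pics/w20.png

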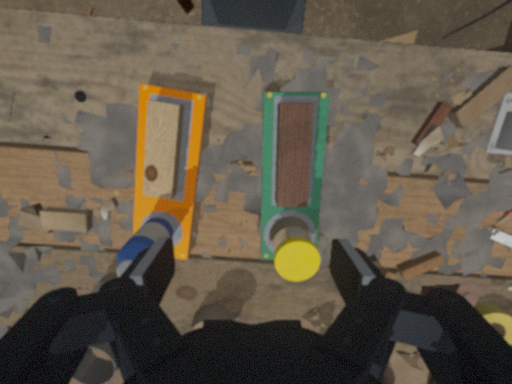

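View pics/s20.png

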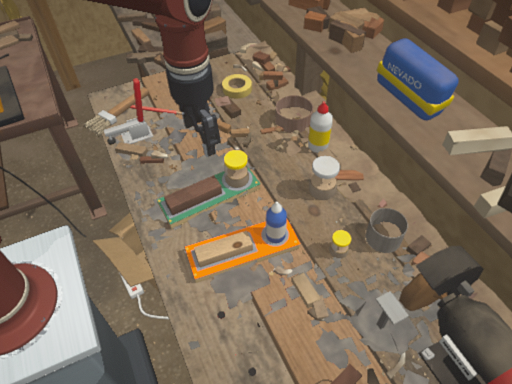

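```bash
python3 - <<'E'
from h import *
from scipy.optimize import least_squares
S=cloud(grab_frame("scene"));G=cloud(grab_frame("side"))
def fit(n,V,c,r,z0,z1):
    p=V[(V[...,2]>z0)&(V[...,2]<z1)&(np.hypot(V[...,0]-c[0],V[...,1]-c[1])<.04)]
    if len(p)<15:return
    q=least_squares(lambda a:np.hypot(p[:,0]-a[0],p[:,1]-a[1])-r,c,loss="soft_l1",f_scale=.001);print(n,(z0,z1),len(p),(q.x*1000).round(1),p[:,2].max().round(4))
for nm,V in(("scene",S),("side",G)):
    for z in((.027,.045),(.045,.065),(.065,.09)): fit(nm+" bottle",V,(.568,-.1),.0225,*z)
    for z in((.03,.05),(.05,.08)): fit(nm+" jar",V,(.559,.09),.03,*z)
    fit(nm+" bottle top",V,(.568,-.1),.006,.13,.15)
    print((np.nanmedian(V[(V[...,2]>.12)&(V[...,2]<.15)&(abs(V[...,0]-.568)<.03)&(abs(V[...,1]+.1)<.03)],axis=0)*1000).round(1))
    m=V[(V[...,2]>.046)&(V[...,2]<.06)&(abs(V[...,0]-.44)<.075)&(abs(V[...,1]-.08)<.05)];print("red",cv2.minAreaRect((m[:,:2]*1000).astype(np.float32)))
E
```

```text
scene bottle (0.027, 0.045) 85 [566.3 -99.3] 0.045
scene bottle (0.045, 0.065) 99 [566.1 -99.7] 0.0645
scene bottle (0.065, 0.09) 137 [566.2 -99.7] 0.09
scene jar (0.03, 0.05) 143 [557.   91.2] 0.05
scene jar (0.05, 0.08) 241 [556.8 101.9] 0.078
scene bottle top (0.13, 0.15) 57 [ 565.3 -101.1] 0.1453
[ 562.9 -105.3  131.9]
red ((439.73095703125, 78.94955444335938), (130.14817810058594, 44.487403869628906), 3.7612099647521973)
side bottle (0.027, 0.045) 44 [ 568.8 -101.1] 0.045
side bottle (0.045, 0.065) 77 [ 568.1 -100.8] 0.065
side bottle (0.065, 0.09) 102 [ 568.6 -100.4] 0.0899
side jar (0.03, 0.05) 143 [559.5  90.5] 0.0497
side jar (0.05, 0.08) 156 [557.5  79.1] 0.0782
side bottle top (0.13, 0.15) 15 [566.9 -99.3] 0.1406
[567.2 -93.6 128.8]
red ((442.82220458984375, 81.1319580078125), (129.26585388183594, 43.119808197021484), 3.695777654647827)
```

All four are upright and within about 4 mm of their outline centres, and the gripper is open and clear. Handing in.

```bash
python3 - <<'E'
from cell import *
print(get_state()["time"]);print(close_job())
E
```

```text
44.75
the job is handed in; nothing more can be done
None
```

Both kits are made up and the job was handed in at 44.75 s of the 112 s allowed; the hand-in gives no verdict.

| Thing | Board | Distance from outline centre (last check) |
|---|---|---|
| Red-brown block | green | about 3.5 mm |
| Large yellow-lidded pin jar | green | about 1.5 mm |
| Pale block | orange | about 2.5 mm |
| Blue oil bottle | orange | about 2–4 mm |

- **Angles and heights:** The blocks lie within about 1° of their boards. The block and jar-lid heights match things resting flat on the board. The bottle's centre came out the same at three heights, so it stands upright. The gripper was open and clear of everything.
- **White-lidded jar:** It measured about 1 mm from its first reading, which is within the measurement noise.

**What failed or disagreed:**
- **Tool offset:** The first grasp of the pale block closed on air above it. All three cameras put the real fingertips about 43 mm short of the reported tool point. I corrected for that from then on, and nothing had been disturbed.
- **Camera agreement:** The scene and wrist cameras differ by about 3–4 mm on where things are. The bottle spout read up to about 8 mm off from the wrist, but that view sees only one side of it, so I used the fits to the bottle's body.
- **Jar side fit:** The fit to the upper side of the pin jar scattered by about 10 mm between cameras. I relied on its lid and lower body, which agreed.

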